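# Clear the turntable and seat the right socket on its hub nut

## Robot

A 7-joint arm with a two-finger parallel gripper is mounted at the origin on the work surface. World frame = base frame: x ahead of the robot, y to its left, z up, the work surface at z = 0. Lengths are in m, angles in rad, forces in N, time in s.
With the tool pointing down it reaches from about 0.4 to 0.85 m from the base axis. Payload 10.4 kg.
Tool frame: the origin (TCP) lies midway between the tips of the shut fingers; the grasp point (between the pads) lies 19 mm behind it; z points along the fingers, y is the direction in which the jaws open and shut (so a half turn about z gives the same grasp; the last joint's range is limited). The gripper opens to 85 mm and grips with 20 to 120 N. Pads are 22 mm wide; open, the fingers measure 114 mm over their backs; the gripper's body (76 mm by 85 mm) begins 54 mm behind the grasp point. The pads swing forward as they close: fully open they stand 13 mm farther back than shut.
Start: joints at [1.306, 0.332, -0.065, 1.46, 0.022, 1.35, -0.088], TCP at [0.15, -0.607, 0.231] pointing down, gripper open.
Joint ranges: [-2.6, 2.6], [-0.5, 2.12], [-1.47, 1.34], [0.16, 2.42], [-1.27, 4.41], [0.06, 2.06], [-2.6, 2.6]. Speed limits (rad/s): [2.22, 2.22, 2.79, 2.79, 3.14, 3.14, 3.14].

## Interface

Orientations are given as a unit quaternion [x, y, z, w].
In Python, from workcell import manip, viewer gives the robot as it stands.
- The arm moves only by the tool move_arm, never from a script. Its argument "deltas" is a list of rows, each a list of 7 numbers: the shift along the tool's x, y, z in m, then the turn, a rotation vector about the tool's x, y, z in degrees, then the opening, from -1 (shut) to 1 (fully open). In form: [[dx, dy, dz, wx, wy, wz, gripper], ...]. A call has 1 to 10 rows; each row shifts and turns the commanded pose from where the row before left it, along the tool's axes as they then stand; what a row does not reach is not made up. A row lasts 1/8 s, in which the tool goes at most 62.5 mm and 10.7 degrees, less where a joint would pass 70% of its speed; a pose out of reach is approached as far as the arm can. A call with a gripper value outside its range is refused whole. The fingers move at their own pace and stop on an object; "force" is the grip in N (left out, the last holds). Time passes only in rows, so rows that do not move let the fingers close. It gives the time, the measured TCP pose, the force and the opening at its end, in the units of the state.
- manip.get_obs(): the state, without advancing time (a new reading comes with each control period).
- viewer.camera(name): name is "side" or "top"; returns (picture, depth): 400x640x3 uint8, red, green, blue; 400x640 float32, m along the optical axis (not along the pixel's ray), 0 where there is no reading.
- viewer.calibration(name): a dict with "fx", "fy", "cx", "cy" (pixels), "dist" ([k1, k2, p1, p2, k3] as OpenCV has them; the pictures are not rectified), "R" (3x3) and "t" (3): a world point X has camera coordinates R X + t. Camera axes: x right, y down, z forward; pixel columns grow to the right and rows downward; lengths in m; the calibration is good to about 2 mm. A picture is of the moment at which its call begins. calibration takes no time and is no camera call.
- manip.hand_in(): hands the job in, once; it reports no verdict.
The state is a dict: "clock": time; "joint_pos": joint angles; "joint_velocities": joint speeds; "tau": joint torques, N m; "position": TCP position; "ee_rot": TCP orientation; "ft_force": force on the tool from outside, world axes, zero at the start; "torque": the same for the moment, N m; "grip_width": opening from 0.0 (shut) to 1.0 (fully open).
Only numpy, scipy, OpenCV 4.12 (cv2) and the standard library are available. Lean on these libraries where they do the work, as an engineer would, in place of code of your own. Each camera call takes 0.05 s, during which the arm holds its last target.

## Task

Put the cork offcut and the wood offcut that lie on the brass turntable into the green scrap bin. Then find which of the three sockets on the black mat fits the hex nut at the turntable's hub snugly (too small will not go on, too big is loose), seat it fully down over the nut, and finish still holding it by its adapter with the gripper closed. The other two sockets must stand upright on the mat at the end; leave everything else on the counter where it is.

Things in the scene. Friction and masses are not known exactly. Their poses are not given: they have to be found in the camera images.
- hub (a point): hub centre of the brass test turntable, on top of its steel collar (52 mm wide, 78 mm above the counter), where the hub nut's underside sits; z up, x towards the gearbox. Collar and hub nut are fixed and never turn
- stand: grey stand of the turntable, fixed; origin on the counter under the hub, x towards the gearbox. Round the hub a brass disc, 180 mm wide, top 74 mm above the counter, stiff to turn. The gearbox, a grey block 78 mm high starting 120 mm from the hub, carries two spare nuts and the crank
- bin: green open scrap bin, fixed, 160 x 160 mm outside, 60 mm high, walls and floor 4 mm; origin at the centre of its underside
- mat: black rubber mat, fixed, 270 mm (own x) x 120 mm (own y), 3 mm thick; origin at the centre of its underside. The three sockets stand on it mouth down, in a row along its x about 75 mm apart
- cork_chunk_center (a point): centre, 11 mm above the disc, of a tan cork offcut, 34 mm long (own x), 24 mm wide (own y), 22 mm high plus a 5 mm lump on top, 15 g; it lies on the brass disc beside the hub, the other offcut on the opposite side
- wood_chunk_center (a point): centre, 11 mm above the disc, of a pale wood offcut, 34 mm long (own x), 24 mm wide (own y), 22 mm high plus a 5 mm lump on top, 15 g; it lies on the brass disc beside the hub, the other offcut on the opposite side
- nut_20: fixed steel hex nut, 20 mm across flats, 18 mm high, top edge bevelled 3 mm; origin at the centre of its underside; corners on own +x and -x, flats facing +y and -y. One of the three nuts is on the hub (origin at the hub point), the others are spares on the gearbox; which is where changes
- nut_25: fixed steel hex nut, 25 mm across flats, 18 mm high, top edge bevelled 3 mm; origin at the centre of its underside; corners on own +x and -x, flats facing +y and -y. One of the three nuts is on the hub (origin at the hub point), the others are spares on the gearbox; which is where changes
- nut_30: fixed steel hex nut, 30 mm across flats, 18 mm high, top edge bevelled 3 mm; origin at the centre of its underside; corners on own +x and -x, flats facing +y and -y. One of the three nuts is on the hub (origin at the hub point), the others are spares on the gearbox; which is where changes
- socket_20_grip (a point): grip centre of a loose 120 g hex socket, mouth down, 22 mm across flats inside (for the 20 mm nut), 29 outside, 22 deep, 28 high; on it a dark flat adapter to grip, 36 mm long (own x), 14 thick (own y), 32 high. Point is 44 mm above the mouth's edge; seated, 44 mm above the nut's origin. Inner corners on own x: goes on with own x at 0, 60, 120.. degrees to the nut's x
- socket_25_grip (a point): grip centre of a loose 150 g hex socket, mouth down, 27 mm across flats inside (for the 25 mm nut), 34 outside, 22 deep, 28 high; on it a dark flat adapter to grip, 36 mm long (own x), 14 thick (own y), 32 high. Point is 44 mm above the mouth's edge; seated, 44 mm above the nut's origin. Inner corners on own x: goes on with own x at 0, 60, 120.. degrees to the nut's x
- socket_30_grip (a point): grip centre of a loose 180 g hex socket, mouth down, 32 mm across flats inside (for the 30 mm nut), 39 outside, 22 deep, 28 high; on it a dark flat adapter to grip, 36 mm long (own x), 14 thick (own y), 32 high. Point is 44 mm above the mouth's edge; seated, 44 mm above the nut's origin. Inner corners on own x: goes on with own x at 0, 60, 120.. degrees to the nut's x
- wrench: bystander, leave alone: dark iron wrench, 190 mm long, lying beside the bin; origin at its underside
- basket: bystander, leave alone: nickel tube basket 160 x 120 mm with blue-capped tubes, 93 mm high; origin at its underside
- oil_cup: bystander, leave alone: copper oil cup with a spring lid, 60 mm wide, 65 mm high; origin at its underside
- vial: bystander, leave alone: cork-topped glass vial, 26 mm wide, 71 mm high; origin at its underside
- grease_jar: bystander, leave alone: amber jar, 64 mm wide, 60 mm high; origin at its underside
- brush: bystander, leave alone: brush lying on the counter; origin at its underside
Things that resemble listed ones, but are neither listed nor needed, are in the scene too. Leave any orange or pink look-alike of the part that bears cork_chunk_center alone. Leave any pink or purple look-alike of the part that bears wood_chunk_center alone.

How it is judged:
By the outcome, as a careful person would: the job done as asked, in the order asked, and still so for the second after the job is handed in, while the arm keeps its last pose, push and grip.
It also fails if it takes over 64 s, if anything falls off the work surface, if the arm or the gripper's body presses on something with over 40 N, if the wrist force passes 120 N, or if a joint passes its speed limit or range.

## Working session

There is one attempt and no reset: what is moved stays moved. The work goes in short steps, Python scripts to look and compute and a tool call to move; the robot and the scene stay as the last step left them, time stands still between calls to the robot, and variables do not carry over. Pictures are saved under pics/ and viewed, and the job is handed in when it is done.

Besides the shell and the picture viewer there is one more tool, called after "Emit:" by a JSON object that holds its "name" and its "arguments". move_arm: Moves the arm, as the interface text tells. Its arguments: {"type":"object","properties":{"deltas":{"type":"array"},"force":{"type":"number"}},"required":["deltas"]}

```bash
mkdir -p pics; cat > h.py <<'E'
import numpy as np, cv2, pickle
from workcell import manip, viewer
def grab(name,tag):
    p,d=viewer.camera(name); c=viewer.calibration(name)
    cv2.imwrite(f'pics/{tag}.png',p[:,:,::-1]); pickle.dump((p,d,c),open(f'pics/{tag}.pkl','wb')); return p,d,c
def load(tag): return pickle.load(open(f'pics/{tag}.pkl','rb'))
def ray(c,u,v):
    K=np.array([[c['fx'],0,c['cx']],[0,c['fy'],c['cy']],[0,0,1]])
    q=cv2.undistortPoints(np.array([[[u,v]]],float),K,np.array(c['dist'],float))[0,0]
    R=np.array(c['R']);t=np.array(c['t']); return -R.T@t, R.T@np.array([q[0],q[1],1.])
def atz(c,u,v,z):
    o,r=ray(c,u,v); return o+r*(z-o[2])/r[2]
def proj(c,X):
    K=np.array([[c['fx'],0,c['cx']],[0,c['fy'],c['cy']],[0,0,1]])
    return cv2.projectPoints(np.array(X,float).reshape(-1,1,3),cv2.Rodrigues(np.array(c['R']))[0],np.array(c['t'],float),K,np.array(c['dist'],float))[0][:,0]
def cloud(d,c):
    H,W=d.shape;v,u=np.mgrid[:H,:W]
    K=np.array([[c['fx'],0,c['cx']],[0,c['fy'],c['cy']],[0,0,1]])
    q=cv2.undistortPoints(np.stack([u.ravel(),v.ravel()],1)[:,None].astype(float),K,np.array(c['dist'],float))[:,0]
    P=np.c_[q,np.ones(len(q))]*d.ravel()[:,None]
    return ((P-np.array(c['t']))@np.array(c['R'])).reshape(H,W,3)
def crop(tag,x0,y0,x1,y1,s,out):
    p=cv2.imread(f'pics/{tag}.png')[y0:y1,x0:x1]; cv2.imwrite(f'pics/{out}.png',cv2.resize(p,None,fx=s,fy=s,interpolation=cv2.INTER_CUBIC))
E
python3 - <<'E'
from h import *
print(manip.get_obs())
for n in('top','side'):
    p,d,c=grab(n,n+'0'); print(n,c['fx'],c['dist'],-np.array(c['R']).T@c['t'],c['R'],(d>0).mean())
E
```

```text
{'clock': 0.0, 'joint_pos': array([ 1.30641292,  0.3328604 , -0.0647066 ,  1.46094171,  0.02162549,
        1.34989795, -0.08848295]), 'joint_velocities': array([-0.00039719, -0.00103001, -0.00037986,  0.00126939, -0.00033   ,
        0.00028229,  0.00065739]), 'tau': array([-6.21613344e-05, -6.25442863e+01,  4.94302309e-02, -3.91601586e+01,
        1.63302000e-02,  9.92611429e-03,  2.41156010e-05]), 'position': array([ 0.14954722, -0.60645908,  0.23052293]), 'ee_rot': array([ 9.92698238e-01,  1.20622180e-01, -1.28835259e-04, -6.93632320e-04]), 'ft_force': array([ 0.62966561,  0.50190233, -0.04741278]), 'torque': array([-0.01548587,  0.00169922, -0.01322775]), 'grip_width': 0.9976292533408105}
top 379.32398159964424 [0.0311259 0.        0.        0.        0.       ] [ 0.37787458 -0.12151705  1.06417256] [[-0.00861258 -0.99994789 -0.00548021]
 [-0.9776881   0.00957091 -0.2098437 ]
 [ 0.20988521  0.00355064 -0.97771959]] 0.99600390625
side 405.69704786861 [-0.07110498  0.          0.          0.          0.        ] [0.05264848 0.69719656 0.89253237] [[-0.82531243 -0.56463869  0.00652202]
 [-0.3654055   0.52522333 -0.76851758]
 [ 0.43050925 -0.63665029 -0.63979543]] 0.99584765625
```

View pics/top0.png

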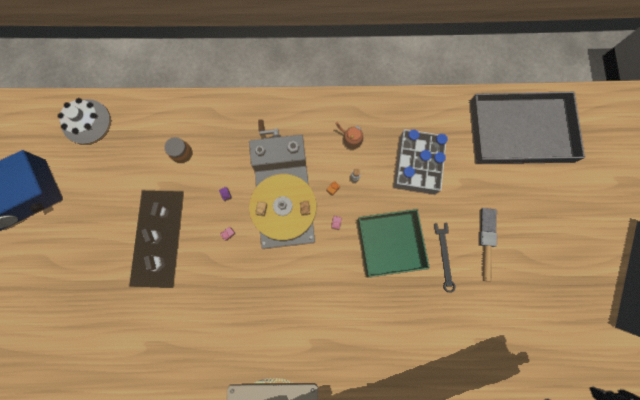

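View pics/side0.png

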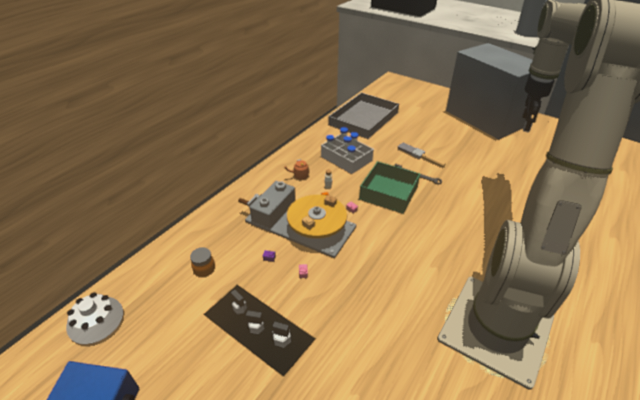

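```bash
python3 - <<'E'
from h import *
crop('top0',215,120,375,260,5,'t_disc'); crop('top0',120,180,195,300,5,'t_mat')
crop('side0',230,170,370,260,5.6,'s_disc'); crop('side0',200,270,320,380,5,'s_mat')
E
```

```text
(no output)
```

View pics/t_disc.png

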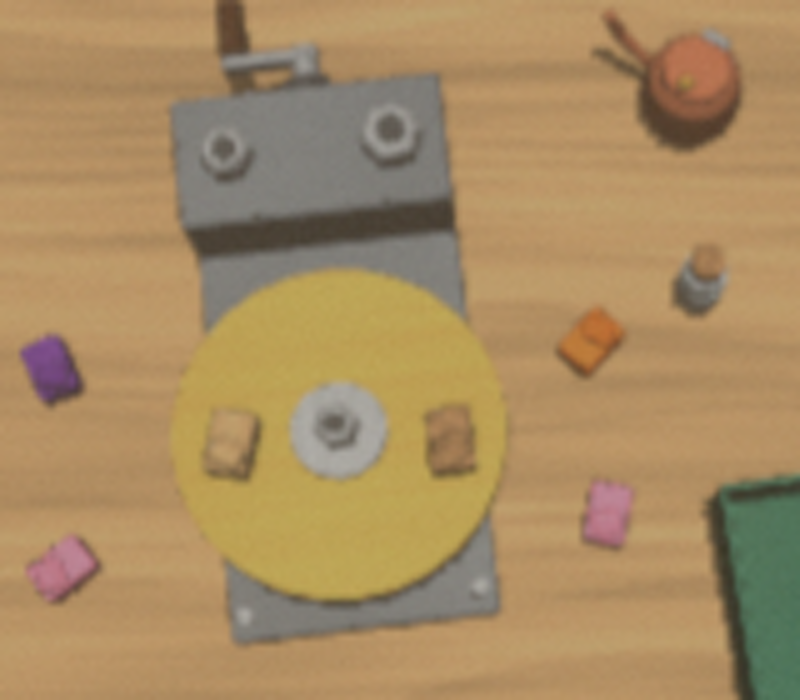

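View pics/t_mat.png

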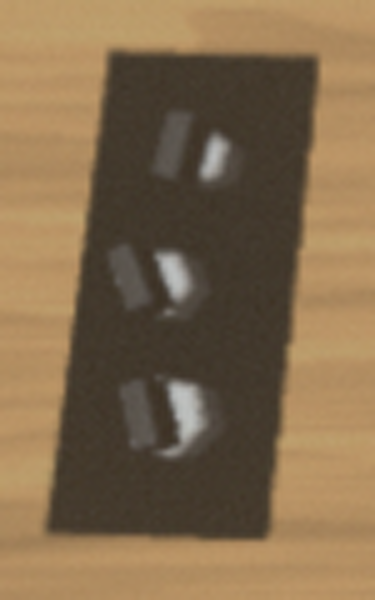

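View pics/s_disc.png

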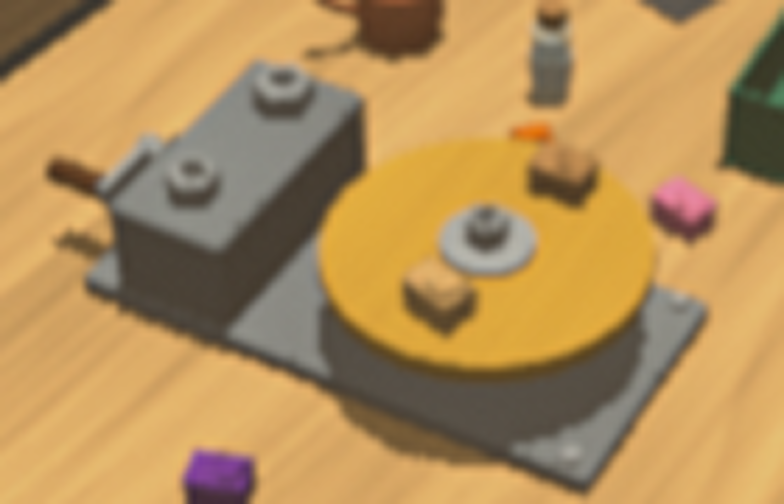

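View pics/s_mat.png

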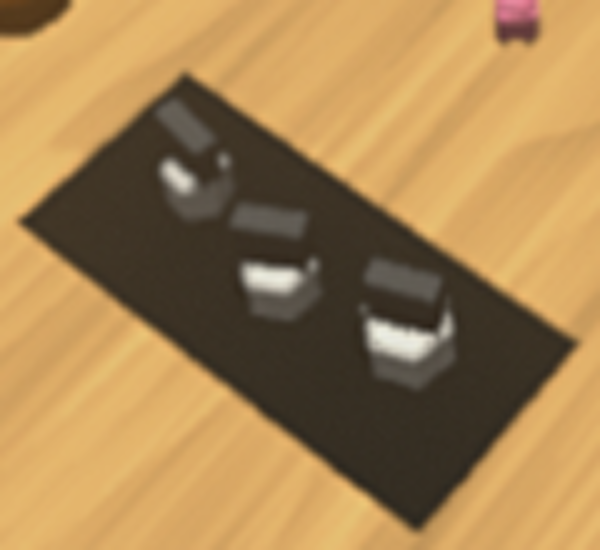

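```bash
python3 - <<'E'
from h import *
p,d,c=load('top0'); C=cloud(d,c)
pl={'collar':(215+339/5,120+430/5,.078),'spareL':(215+226/5,120+152/5,.096),'spareR':(215+390/5,120+132/5,.096),'hubnuttop':(215+337/5,120+427/5,.096),
'cork':(215+451/5,120+438/5,.098),'wood':(215+232/5,120+441/5,.098)}
for k,(u,v,z) in pl.items(): print(k,u,v,atz(c,u,v,z).round(4),C[int(round(v)),int(round(u))].round(4))
for i,(u,v) in enumerate([(172,145),(130,277),(140,417)]):
    u=120+u/5;v=180+v/5; print('ad',i,atz(c,u,v,.063).round(4),C[int(round(v)),int(round(u))].round(4))
crop('top0',270,192,296,220,24,'z_hub'); crop('top0',250,138,306,162,14,'z_sp')
ps,ds,cs=load('side0'); print(proj(cs,[atz(c,*pl[k]) for k in pl]).round(1))
crop('side0',300,198,336,226,20,'zs_hub');crop('side0',250,175,300,215,14,'zs_sp')
E
```

```text
collar 282.8 206.0 [ 0.5663 -0.0304  0.078 ] [ 0.5624 -0.0328  0.0988]
spareL 260.2 150.4 [0.7152 0.0299 0.096 ] [0.7169 0.0308 0.0945]
spareR 293.0 146.4 [ 0.7256 -0.0579  0.096 ] [ 0.7261 -0.058   0.0979]
hubnuttop 282.4 205.4 [ 0.5645 -0.031   0.096 ] [ 0.5662 -0.0297  0.093 ]
cork 305.2 207.6 [ 0.5577 -0.0903  0.098 ] [ 0.5567 -0.0898  0.0982]
wood 261.4 208.2 [0.5573 0.0231 0.098 ] [0.5579 0.0243 0.0973]
ad 0 [0.5645 0.3138 0.063 ] [0.5651 0.3163 0.0598]
ad 1 [0.4941 0.3299 0.063 ] [0.4952 0.3304 0.0621]
ad 2 [0.4214 0.3184 0.063 ] [0.4225 0.3194 0.0608]
[[317.  211.9]
 [265.  199.5]
 [280.7 183.4]
 [317.6 207.5]
 [330.6 197.1]
 [308.8 218.4]]
```

View pics/z_hub.png

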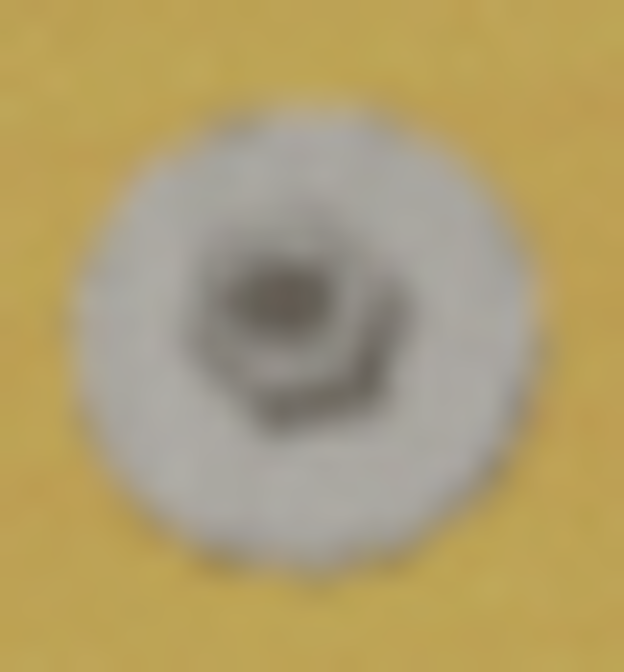

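View pics/z_sp.png

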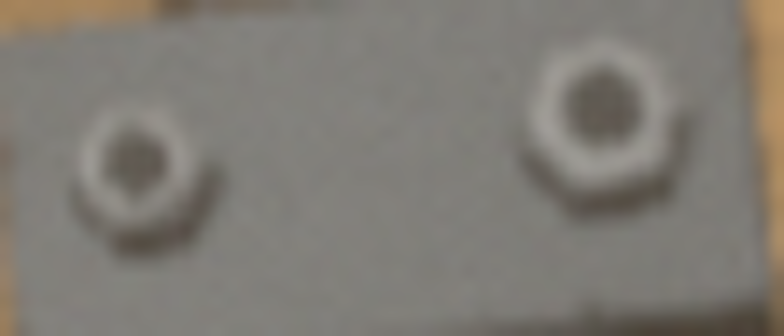

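View pics/zs_hub.png

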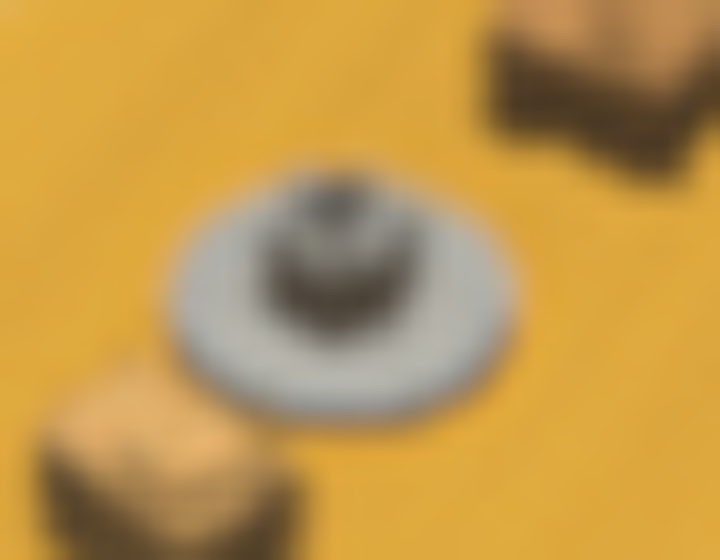

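```bash
cat > fit.py <<'E'
from h import *
from scipy.optimize import minimize
def hexa(x,y,z,af,yaw):
    a=yaw+np.arange(6)*np.pi/3; r=af/np.sqrt(3); return np.c_[x+r*np.cos(a),y+r*np.sin(a),np.full(6,z)]
def faces(x,y,yaw,af,z0):
    A=hexa(x,y,z0,af,yaw);B=hexa(x,y,z0+.015,af,yaw);Cc=hexa(x,y,z0+.018,af-.006,yaw)
    F=[]
    for i in range(6):
        j=(i+1)%6; F.append([A[i],A[j],B[j],B[i]])
    for i in range(6):
        j=(i+1)%6; F.append([B[i],B[j],Cc[j],Cc[i]])
    F.append(list(Cc)); t=np.arange(16)*np.pi/8; F.append(list(np.c_[x+HR*np.cos(t),y+HR*np.sin(t),np.full(16,z0+.018)]))
    return [np.array(f) for f in F]
HR=.0045
def cost(P,af,views,z0,ret=False):
    x,y,yaw=P; tot=0
    for (img,c,(u0,v0,u1,v1)) in views:
        s=6; W,H=(u1-u0),(v1-v0); lab=np.zeros((H*s,W*s),np.uint8)
        o=-np.array(c['R']).T@np.array(c['t'])
        for k,f in enumerate(faces(x,y,yaw,af,z0)):
            n=np.cross(f[1]-f[0],f[2]-f[1])
            if n@(o-f[0])<=0: continue
            q=((proj(c,f)-[u0,v0]+.5)*s-.5); cv2.fillPoly(lab,[np.round(q*16).astype(np.int32)],k+1,shift=4)
        M=[]
        for k in range(15):
            m=(lab==k).astype(np.float32)
            if m.sum()<s*s*.3: continue
            m=cv2.GaussianBlur(m,(0,0),s*.7); M.append(cv2.resize(m,(W,H),interpolation=cv2.INTER_AREA).ravel())
        M=np.array(M).T; I=img[v0:v1,u0:u1].reshape(-1,3).astype(float)
        MM=np.vstack([M,0.3*np.eye(M.shape[1])]) ; m0=I.mean(0)
        X=np.linalg.lstsq(MM,np.vstack([I-m0,np.zeros((M.shape[1],3))]),rcond=None)[0]
        tot+=((I-m0-M@X)**2).mean()
    return tot
def run(xy,views,z0):
    for af in(.02,.025,.03):
        best=[]
        for yd in range(0,60,6):
            r=minimize(cost,[xy[0],xy[1],np.radians(yd)],args=(af,views,z0),method='Nelder-Mead',options=dict(initial_simplex=[[xy[0],xy[1],np.radians(yd)],[xy[0]+.002,xy[1],np.radians(yd)],[xy[0],xy[1]+.002,np.radians(yd)],[xy[0],xy[1],np.radians(yd+4)]],maxfev=80))
            best.append((r.fun,r.x))
        best.sort(key=lambda b:b[0])
        for b in best[:2]: print(af,round(b[0],1),b[1][:2].round(4),round(np.degrees(b[1][2])%60,1))
E
python3 - <<'E'
from fit import *
p,d,c=load('top0');ps,ds,cs=load('side0')
for nm,xy,w in (('hub',(.5655,-.0305),6),('L',(.715,.03),8),('R',(.7255,-.058),9)):
    for vn,VV in (('top',[(p,c)]),('side',[(ps,cs)])):
        V=[]
        for im,cc in VV:
            u,v=proj(cc,[xy[0],xy[1],.087])[0]; V.append((im,cc,(int(u)-w,int(v)-w,int(u)+w+1,int(v)+w+1)))
        print(nm,vn); run(xy,V,.078)
# chunks by height & colour ; adapters ; bin
C=cloud(d,c)
E
```

```text
hub top
0.02 11.4 [ 0.5682 -0.0282] 44.6
0.02 11.5 [ 0.5684 -0.0283] 42.0
0.025 18.1 [ 0.5676 -0.0282] 43.9
0.025 18.1 [ 0.5676 -0.0282] 43.8
0.03 54.7 [ 0.5681 -0.0281] 39.3
0.03 65.2 [ 0.5651 -0.0297] 43.4
hub side
0.02 559.9 [ 0.5668 -0.0285] 51.3
0.02 560.2 [ 0.5668 -0.0287] 43.7
0.025 387.2 [ 0.5626 -0.0221] 44.5
0.025 390.6 [ 0.5612 -0.0213] 33.0
0.03 164.4 [ 0.5612 -0.0223] 30.4
0.03 164.5 [ 0.5609 -0.0229] 33.0
L top
0.02 17.9 [0.7179 0.0322] 44.4
0.02 18.3 [0.7177 0.0325] 43.7
0.025 15.1 [0.719  0.0327] 41.2
0.025 15.2 [0.7189 0.0328] 41.4
0.03 17.5 [0.7184 0.0324] 43.7
0.03 17.6 [0.718  0.0322] 39.9
L side
0.02 114.3 [0.7164 0.0343] 46.8
0.02 114.4 [0.7167 0.0345] 43.0
0.025 90.6 [0.718  0.0325] 38.5
0.025 90.9 [0.7179 0.0325] 42.4
0.03 108.9 [0.7189 0.0307] 9.9
0.03 109.3 [0.7196 0.0308] 21.8
R top
0.02 65.4 [ 0.7247 -0.0571] 43.9
0.02 65.5 [ 0.7247 -0.0573] 42.6
0.025 22.2 [ 0.7279 -0.057 ] 42.7
0.025 22.4 [ 0.7279 -0.0566] 42.6
0.03 30.5 [ 0.7294 -0.057 ] 43.4
0.03 31.2 [ 0.7294 -0.057 ] 39.1
R side
0.02 670.4 [ 0.7243 -0.0516] 47.4
0.02 671.4 [ 0.7246 -0.0521] 45.7
0.025 586.8 [ 0.7259 -0.0541] 46.6
0.025 587.5 [ 0.7259 -0.0541] 46.4
0.03 527.1 [ 0.7271 -0.056 ] 44.2
0.03 527.6 [ 0.7268 -0.0556] 42.2
```

```bash
python3 - <<'E'
from h import *
crop('top0',255,198,312,220,14,'z_ch'); crop('top0',138,195,178,275,7.5,'z_so'); crop('top0',350,200,440,285,6.5,'z_bin')
E
```

```text
(no output)
```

View pics/z_ch.png

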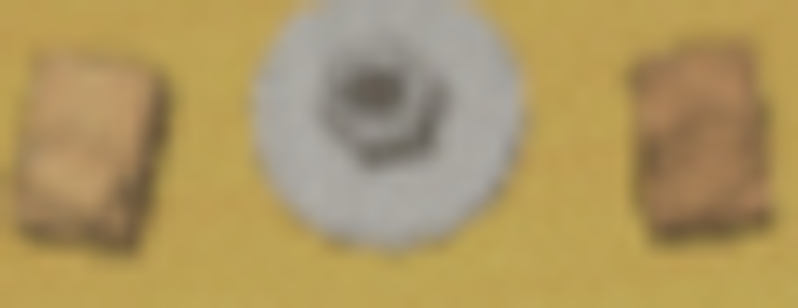

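View pics/z_so.png

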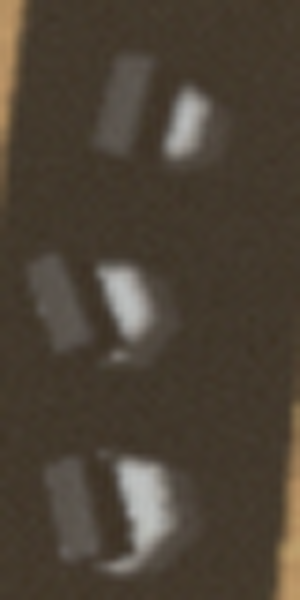

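View pics/z_bin.png

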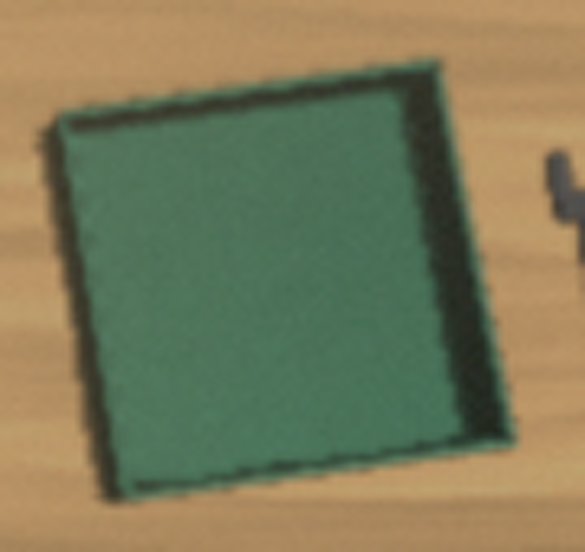

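```bash
cat > fit2.py <<'E'
from fit import *
import fit
def box(x,y,yaw,L,W,z0,z1):
    c,s=np.cos(yaw),np.sin(yaw); q=np.array([[1,1],[-1,1],[-1,-1],[1,-1]])*[L/2,W/2]@np.array([[c,s],[-s,c]])+[x,y]
    A=np.c_[q,np.full(4,z0)];B=np.c_[q,np.full(4,z1)]
    return [np.array([A[i],A[(i+1)%4],B[(i+1)%4],B[i]]) for i in range(4)]+[B]
def fitbox(xy,yd,dims,views):
    fit.faces=lambda x,y,yaw,af,z0: box(x,y,yaw,*dims)
    b=None
    for y0 in (yd-10,yd,yd+10):
        a=np.radians(y0)
        r=minimize(cost,[*xy,a],args=(0,views,0),method='Nelder-Mead',options=dict(initial_simplex=[[xy[0],xy[1],a],[xy[0]+.003,xy[1],a],[xy[0],xy[1]+.003,a],[xy[0],xy[1],a+.1]],maxfev=120))
        if b is None or r.fun<b.fun:b=r
    return b
def view(im,c,X,w):
    u,v=proj(c,X)[0]; return (im,c,(int(u)-w,int(v)-w,int(u)+w+1,int(v)+w+1))
E
python3 - <<'E'
from fit2 import *
T=load('top0');S=load('side0')
for n,(p,d,c) in(('top',T),('side',S)):
    u,v=proj(c,[.567,-.029,.078])[0].astype(int)
    I=p.astype(float); m=((I[:,:,0]-I[:,:,2])<(45 if n=='top' else 70)).astype(np.uint8); z=np.zeros_like(m); z[v-15:v+16,u-15:u+16]=1; m&=z
    cn=max(cv2.findContours(m,0,cv2.CHAIN_APPROX_NONE)[0],key=len); e=cv2.fitEllipse(cn); print(n,'collar',e,atz(c,*e[0],.078).round(4))
B=dict(wood=((.558,.0235),-8,(.034,.024,.074,.096),.098),cork=((.558,-.0895),8,(.034,.024,.074,.096),.098))
for i,(xy,y) in enumerate([((.565,.3145),-16),((.495,.330),15),((.422,.319),10)]): B['ad%d'%i]=(xy,y,(.036,.014,.055,.063),.063)
for k,(xy,y,dm,z) in B.items():
    for n,(p,d,c) in(('top',T),('side',S)):
        r=fitbox(xy,y,dm,[view(p,c,[*xy,z-.006],9)]); print(k,n,round(r.fun,1),r.x[:2].round(4),round(np.degrees(r.x[2]),1))
p,d,c=T
P=[atz(c,350+(a+.5)/6.5-.5,200+(b+.5)/6.5-.5,.06) for a,b in((62,112),(440,65),(515,442),(118,497))]
print(np.round(P,4),np.mean(P,0))
E
```

```text
top collar ((282.2044677734375, 205.6090545654297), (17.970134735107422, 18.531042098999023), 83.87113952636719) [ 0.5674 -0.0288  0.078 ]
side collar ((316.48931884765625, 212.6812744140625), (11.562417030334473, 16.479543685913086), 90.85624694824219) [ 0.5656 -0.0269  0.078 ]
wood top 33.2 [0.5605 0.0271] -10.8
wood side 812.4 [0.5589 0.0259] -8.5
cork top 30.3 [ 0.5605 -0.0879] 4.9
cork side 192.9 [ 0.5593 -0.0895] 13.5
ad0 top 682.6 [0.5632 0.3134] -8.7
ad0 side 1230.3 [0.5627 0.3236] 12.5
ad1 top 992.2 [0.4942 0.3296] 23.8
ad1 side 53.5 [0.4943 0.3344] 24.1
ad2 top 1163.2 [0.4249 0.3186] 20.9
ad2 side 918.7 [0.421  0.3242] 15.3
[[ 0.5384 -0.2332  0.06  ]
 [ 0.5566 -0.3893  0.06  ]
 [ 0.4039 -0.4089  0.06  ]
 [ 0.3834 -0.2503  0.06  ]] [ 0.47057744 -0.3204545   0.06      ]
```

```bash
python3 - <<'E'
from h import *
p,d,c=load('top0')
for q in [((123,55),(155,58),(127,158),(95,150))]:
    P=np.array([atz(c,138+(a+.5)/7.5-.5,195+(b+.5)/7.5-.5,.063) for a,b in q]); print(P.round(4),P.mean(0).round(4))
crop('side0',228,285,262,320,18,'zs_so0')
# threshold-based
C=cloud(d,c); g=p.astype(int).mean(2)
m=((g>75)&(g<120)).astype(np.uint8)
print(p[198:220,148:172].mean(2).astype(int))
E
```

```text
[[0.5839 0.3165 0.063 ]
 [0.5827 0.3051 0.063 ]
 [0.5465 0.3121 0.063 ]
 [0.5495 0.3236 0.063 ]] [0.5657 0.3143 0.063 ]
[[ 56  55  54  56  53  55  58  56  57  56  56  54  57  56  55  56  57  58
   56  55  53  55  57  54]
 [ 57  57  57  56  57  56  55  54  56  55  57  54  55  54  55  55  59  53
   57  56  55  56  56  57]
 [ 57  56  57  53  55  57  53  56  58  55  57  55  57  54  55  55  55  55
   57  56  56  56  54  56]
 [ 55  56  54  56  58  55  59  59  59  56  55  56  55  57  56  56  58  55
   56  55  53  58  56  57]
 [ 58  56  54  57  54  65  72  73  72  69  64  56  58  56  56  54  54  56
   53  56  57  57  57  58]
 [ 57  57  54  58  59  74  83  84  83  83  68  58  54  57  56  57  56  55
   56  54  54  56  55  56]
 [ 56  57  55  57  58  76  85  84  82  78  63  55  54  55  55  54  54  56
   55  55  55  56  58  55]
 [ 54  55  56  57  65  79  85  85  87  75  58  53  54  52  58  58  54  54
   55  56  56  54  54  55]
 [ 56  57  54  58  71  80  84  87  86  71  57  52  55  58  76  82  63  55
   55  55  57  56  55  55]
 [ 56  56  55  60  77  85  84  86  83  67  55  51  55  69 111 122  95  
[... 542 characters left out ...]
57  69  80  86  87  83  75  57  52  54  65 125 166 169 146 111  77
   75  67  62  56  56  54]
 [ 55  57  65  74  79  83  81  66  53  51  52  72 132 162 153 132 100  74
   71  68  59  56  56  56]
 [ 56  52  56  59  65  71  72  62  55  53  53  68 108 131 117  98  77  70
   71  65  57  56  56  57]
 [ 55  53  53  56  53  54  56  58  55  54  54  61  76  85  78  73  70  69
   64  61  56  58  56  56]
 [ 56  55  53  58  55  56  54  52  56  56  56  59  64  67  69  64  63  60
   57  58  55  57  56  55]
 [ 52  52  54  57  55  52  53  54  56  53  53  54  56  57  57  55  55  57
   57  58  57  58  56  55]
 [ 54  56  53  52  57  56  56  54  53  57  55  55  53  55  53  55  56  56
   53  55  53  56  56  54]]
```

View pics/zs_so0.png

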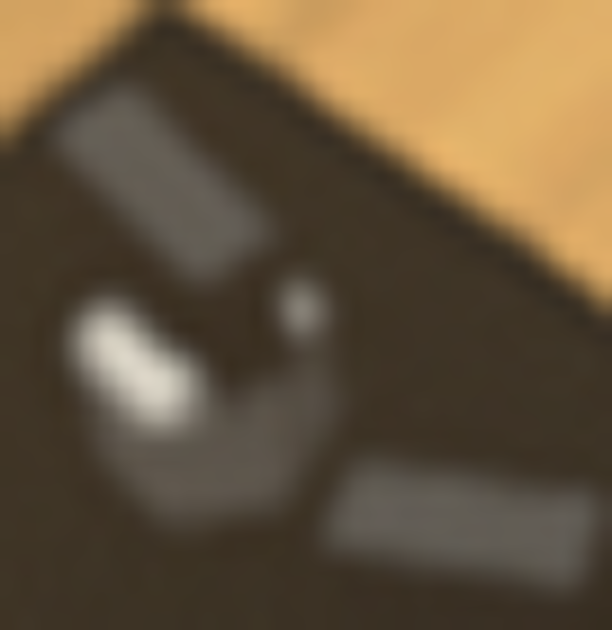

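```bash
python3 - <<'E'
from fit2 import *
T=load('top0');S=load('side0')
p,d,c=T; g=np.clip(p[199:218,149:160].mean(2)-57,0,28); v,u=np.mgrid[199:218,149:160]
uc,vc=(g*u).sum()/g.sum(),(g*v).sum()/g.sum(); X0=atz(c,uc,vc,.063)
cov=np.cov(np.stack([u.ravel(),v.ravel()]),aweights=g.ravel()); w,V=np.linalg.eigh(cov); e=V[:,1]; a=atz(c,uc+5*e[0],vc+5*e[1],.063)-atz(c,uc-5*e[0],vc-5*e[1],.063)
print('top moments',X0,np.degrees(np.arctan2(a[1],a[0])))
cs=S[2]; k=lambda a,b:(228+(a+.5)/18-.5,285+(b+.5)/18-.5)
P=np.array([atz(cs,*k(*q),.063) for q in((55,135),(130,85),(275,225),(205,285))]); print(P.round(4),P.mean(0)); e=P[2]+P[3]-P[0]-P[1]; print(np.degrees(np.arctan2(e[1],e[0])))
for nm,(p,d,c),(u0,v0,u1,v1) in(('t',T,(138,195,178,275)),('s',S,(225,280,300,355))):
    s=8; I=cv2.resize(p[v0:v1,u0:u1,::-1],None,fx=s,fy=s,interpolation=cv2.INTER_CUBIC)
    O=[I.copy() for _ in range(2)]
    for (x,y,yw),afs in (((.5655,.314,-16),(.029,.034)),((.4945,.331,21),(.029,.034)),((.4225,.320,13),(.034,.039))):
        for o,af in zip(O,afs):
            for z in(.003,.031):
                q=(proj(c,hexa(x,y,z,af,np.radians(yw)))-[u0,v0]+.5)*s-.5; cv2.polylines(o,[np.round(q).astype(int)],True,(0,255,0) if z>.01 else (0,0,255),1)
            q=(proj(c,box(x,y,np.radians(yw),.036,.014,.03,.063)[4])-[u0,v0]+.5)*s-.5; cv2.polylines(o,[np.round(q).astype(int)],True,(255,255,0),1)
    out=np.hstack(O); f=min(1,800/out.shape[1],600/out.shape[0]); cv2.imwrite(f'pics/ov_{nm}.png',cv2.resize(out,None,fx=f,fy=f,interpolation=cv2.INTER_AREA))
E
```

```text
top moments [0.56612685 0.3147634  0.063     ] 172.64324896048367
[[0.5826 0.32   0.063 ]
 [0.58   0.3078 0.063 ]
 [0.5475 0.3136 0.063 ]
 [0.5486 0.3263 0.063 ]] [0.56467792 0.31692742 0.063     ]
169.79532206017223
```

View pics/ov_t.png

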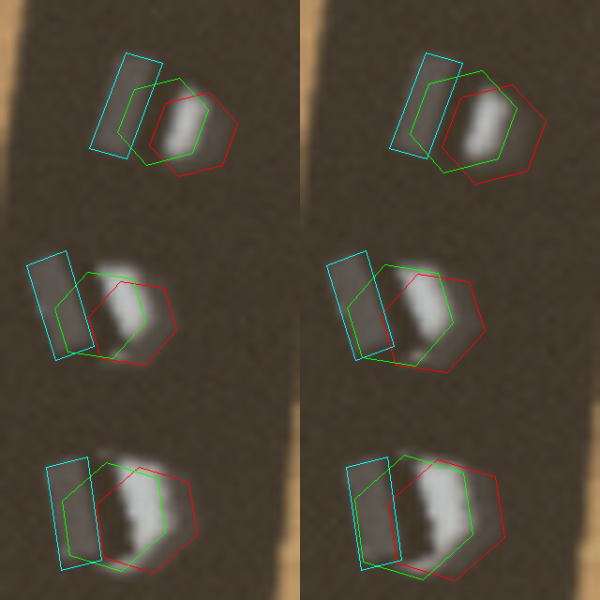

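View pics/ov_s.png

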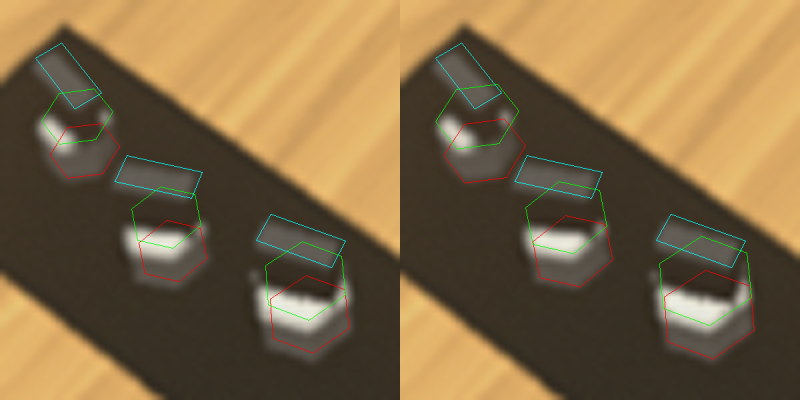

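```bash
cat > plan.py <<'E'
from h import *
from scipy.spatial.transform import Rotation as Rn
import sys
def st():
    o=manip.get_obs(); R=Rn.from_quat(o['ee_rot']).as_matrix(); 
    print('t',round(o['clock'],2),'pos',o['position'].round(4),'yaw',round(np.degrees(np.arctan2(R[1,0],R[0,0])),2),'F',np.round(o['ft_force'],1),'g',round(o['grip_width'],3),'j',np.round(o['joint_pos'],2),'tilt',R[:2,2].round(4)); return o,R
def go(pos,yaw,n,g,p0=None,R0=None):
    """n rows straight to pos, tool down, tool-x yaw deg"""
    o,R=st()
    if p0 is None:p0=o['position']
    if R0 is None:R0=R
    y=np.radians(yaw); Rt=np.array([[np.cos(y),np.sin(y),0],[np.sin(y),-np.cos(y),0],[0,0,-1]])
    rv=Rn.from_matrix(R0.T@Rt).as_rotvec()/n; D=(np.array(pos)-p0)/n
    Rc=R0; rows=[]
    for i in range(n):
        s=Rc.T@D; rows.append([*(round(float(a),4) for a in s),*(round(float(a),2) for a in np.degrees(rv)),g]); Rc=Rc@Rn.from_rotvec(rv).as_matrix()
    for k in range(0,n,10): print(rows[k:k+10])
    return np.array(pos),Rt
E
python3 - <<'E'
from plan import *
go((.56,-.089,.2),98,14,0.4)
E
```

```text
t 0.1 pos [ 0.1496 -0.6065  0.2306] yaw 13.86 F [-0.8  0.2 -0.4] g 1.001 j [ 1.31  0.33 -0.06  1.46  0.02  1.35 -0.09] tilt [-0.0003  0.0012]
[[0.0373, -0.0289, 0.0022, -0.0, -0.0, -6.01, 0.4], [0.0401, -0.0248, 0.0022, -0.0, -0.0, -6.01, 0.4], [0.0425, -0.0205, 0.0022, -0.0, -0.0, -6.01, 0.4], [0.0444, -0.0159, 0.0022, -0.0, -0.0, -6.01, 0.4], [0.0458, -0.0112, 0.0022, -0.0, -0.0, -6.01, 0.4], [0.0468, -0.0063, 0.0022, -0.0, -0.0, -6.01, 0.4], [0.0472, -0.0014, 0.0022, -0.0, -0.0, -6.01, 0.4], [0.047, 0.0036, 0.0022, -0.0, -0.0, -6.01, 0.4], [0.0464, 0.0085, 0.0022, -0.0, -0.0, -6.01, 0.4], [0.0453, 0.0133, 0.0022, -0.0, -0.0, -6.01, 0.4]]
[[0.0436, 0.018, 0.0022, -0.0, -0.0, -6.01, 0.4], [0.0415, 0.0224, 0.0022, -0.0, -0.0, -6.01, 0.4], [0.0389, 0.0267, 0.0022, -0.0, -0.0, -6.01, 0.4], [0.0359, 0.0306, 0.0022, -0.0, -0.0, -6.01, 0.4]]
```

Emit:
{"name": "move_arm", "arguments": {"deltas": [[0.037, -0.029, 0.002, 0, 0, -6, 0.4], [0.04, -0.025, 0.002, 0, 0, -6, 0.4], [0.0425, -0.0205, 0.002, 0, 0, -6, 0.4], [0.0445, -0.016, 0.002, 0, 0, -6, 0.4], [0.046, -0.011, 0.002, 0, 0, -6, 0.4], [0.047, -0.006, 0.002, 0, 0, -6, 0.4], [0.047, -0.0015, 0.002, 0, 0, -6, 0.4], [0.047, 0.0035, 0.002, 0, 0, -6, 0.4], [0.0465, 0.0085, 0.002, 0, 0, -6, 0.4], [0.0455, 0.0135, 0.002, 0, 0, -6, 0.4]], "force": 40}}

```text
clock: 1.35
position: [0.4439, -0.2357, 0.2111]
ee_rot: [0.798, 0.602, -0.0, -0.0]
ft_force: [0.5, -0.6, -0.1]
grip_width: 0.699
```

Emit:
{"name": "move_arm", "arguments": {"deltas": [[0.0435, 0.018, 0.002, 0, 0, -6, 0.4], [0.0415, 0.0225, 0.002, 0, 0, -6, 0.4], [0.039, 0.0265, 0.002, 0, 0, -6, 0.4], [0.036, 0.0305, 0.002, 0, 0, -6, 0.4]]}}

```text
clock: 1.85
position: [0.5613, -0.0883, 0.203]
ee_rot: [0.656, 0.755, -0.0, -0.0]
ft_force: [-0.0, -0.1, 1.2]
grip_width: 0.698
```

```bash
python3 - <<'E'
from plan import *
grab('side','side1');crop('side1',270,120,400,260,4.2,'s1')
go((.560,-.0885,.079),97,3,0.4)
E
```

```text
t 1.9 pos [ 0.5637 -0.0816  0.2028] yaw 98.71 F [-2.6  4.7 -1. ] g 0.699 j [ 0.62  0.3  -0.67  1.62  0.19  1.29  0.08] tilt [0.0012 0.0034]
[[-0.0022, -0.0016, 0.0413, 0.03, -0.06, 0.57, 0.4], [-0.0022, -0.0016, 0.0413, 0.03, -0.06, 0.57, 0.4], [-0.0022, -0.0016, 0.0413, 0.03, -0.06, 0.57, 0.4]]
```

View pics/s1.png

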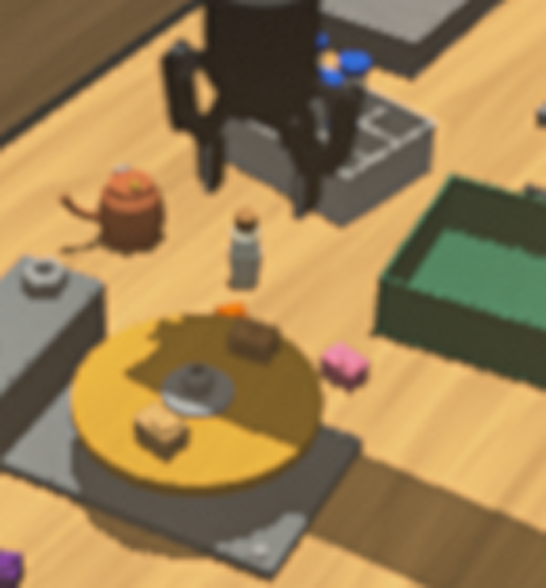

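Emit:
{"name": "move_arm", "arguments": {"deltas": [[0, 0, 0.03, 0, 0, 0, 0.4], [0, 0, 0.03, 0, 0, 0, 0.4], [0, 0, 0.018, 0, 0, 0, 0.4], [0, 0, 0.005, 0, 0, 0, 0.4], [0, 0, 0, 0, 0, 0, 0.4]]}}

```text
clock: 2.52
position: [0.561, -0.0894, 0.1208]
ee_rot: [0.657, 0.754, 0.0, 0.0]
ft_force: [0.0, 0.4, -0.0]
grip_width: 0.7
```

```bash
python3 - <<'E'
from plan import *
grab('side','side2');crop('side2',270,120,400,260,4.2,'s2')
grab('top','top2');crop('top2',240,150,350,260,5.3,'t2')
go((.560,-.0885,.079),97,3,0.4)
E
```

```text
t 2.62 pos [ 0.5613 -0.0895  0.1214] yaw 97.85 F [ 0.   0.  -0.2] g 0.699 j [ 0.61  0.37 -0.64  1.72  0.24  1.13  0.04] tilt [ 0.0016 -0.0004]
[[0.0004, -0.0004, 0.0141, 0.03, 0.01, 0.28, 0.4], [0.0004, -0.0004, 0.0141, 0.03, 0.01, 0.28, 0.4], [0.0004, -0.0004, 0.0141, 0.03, 0.01, 0.28, 0.4]]
```

View pics/s2.png

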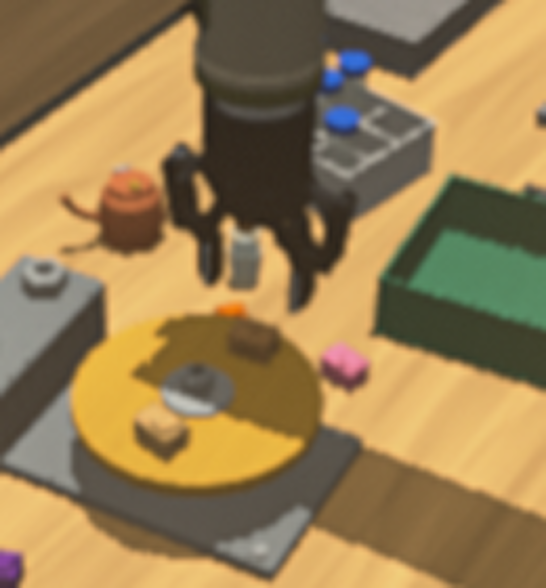

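View pics/t2.png

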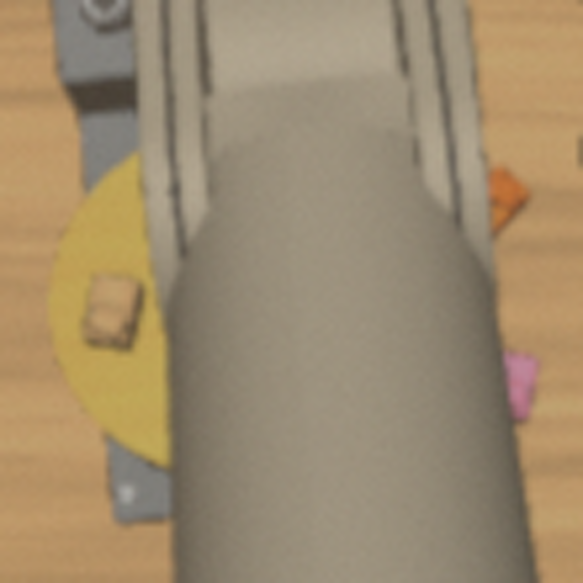

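Emit:
{"name": "move_arm", "arguments": {"deltas": [[0, 0, 0.016, 0, 0, 0.3, 0.4], [0, 0, 0.016, 0, 0, 0.3, 0.4], [0, 0, 0.008, 0, 0, 0, 0.4], [0, 0, 0.002, 0, 0, 0, 0.4], [0, 0, 0, 0, 0, 0, -1], [0, 0, 0, 0, 0, 0, -1], [0, 0, 0, 0, 0, 0, -1], [0, 0, 0, 0, 0, 0, -1]], "force": 30}}

```text
clock: 3.62
position: [0.561, -0.0894, 0.0788]
ee_rot: [0.661, 0.75, 0.0, 0.0]
ft_force: [-0.3, -0.1, 3.8]
grip_width: 0.39
```

```bash
python3 - <<'E'
from plan import *
grab('side','side3');crop('side3',270,120,400,260,4.2,'s3')
st()
E
```

```text
t 3.67 pos [ 0.561  -0.0894  0.0788] yaw 97.25 F [0.3 0.6 4.2] g 0.392 j [ 0.6   0.42 -0.62  1.76  0.28  1.06  0.  ] tilt [ 0.0009 -0.0003]
```

View pics/s3.png

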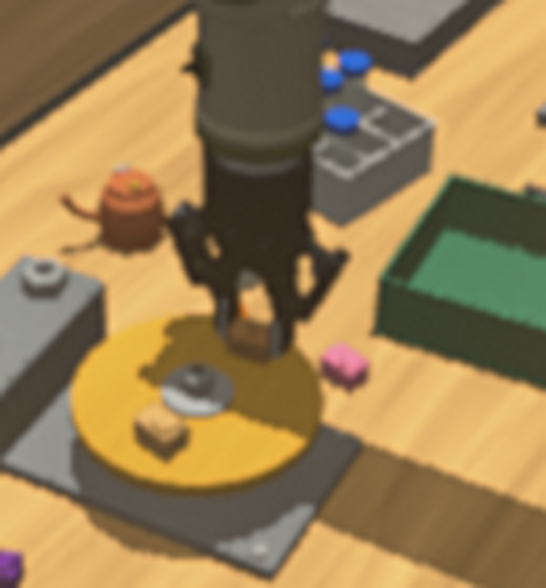

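```bash
python3 - <<'E'
from plan import *
a=go((.561,-.0894,.18),97,3,-1)
b=go((.468,-.297,.12),97,6,-1,*a)
go((.468,-.297,.045),97,3,-1,*b)
E
```

```text
t 3.67 pos [ 0.561  -0.0894  0.0788] yaw 97.25 F [0.3 0.6 4.2] g 0.392 j [ 0.6   0.42 -0.62  1.76  0.28  1.06  0.  ] tilt [ 0.0009 -0.0003]
[[-0.0, 0.0, -0.0337, 0.02, 0.01, 0.08, -1], [-0.0, 0.0, -0.0337, 0.02, 0.01, 0.08, -1], [-0.0, -0.0, -0.0337, 0.02, 0.01, 0.08, -1]]
t 3.67 pos [ 0.561  -0.0894  0.0788] yaw 97.25 F [0.3 0.6 4.2] g 0.392 j [ 0.6   0.42 -0.62  1.76  0.28  1.06  0.  ] tilt [ 0.0009 -0.0003]
[[-0.0325, -0.0196, 0.01, 0.0, 0.0, 0.0, -1], [-0.0325, -0.0196, 0.01, 0.0, 0.0, 0.0, -1], [-0.0325, -0.0196, 0.01, 0.0, 0.0, 0.0, -1], [-0.0325, -0.0196, 0.01, 0.0, 0.0, 0.0, -1], [-0.0325, -0.0196, 0.01, 0.0, 0.0, 0.0, -1], [-0.0325, -0.0196, 0.01, 0.0, 0.0, 0.0, -1]]
t 3.67 pos [ 0.561  -0.0894  0.0788] yaw 97.25 F [0.3 0.6 4.2] g 0.392 j [ 0.6   0.42 -0.62  1.76  0.28  1.06  0.  ] tilt [ 0.0009 -0.0003]
[[0.0, 0.0, 0.025, 0.0, 0.0, 0.0, -1], [0.0, 0.0, 0.025, 0.0, 0.0, 0.0, -1], [0.0, 0.0, 0.025, 0.0, 0.0, 0.0, -1]]
```

Emit:
{"name": "move_arm", "arguments": {"deltas": [[0, 0, -0.02, 0, 0, 0, -1], [0, 0, -0.035, 0, 0, 0, -1], [-0.005, -0.003, -0.035, 0, 0, 0, -1], [-0.02, -0.012, -0.01, 0, 0, 0, -1], [-0.04, -0.024, 0, 0, 0, 0, -1], [-0.045, -0.0275, 0.01, 0, 0, 0, -1], [-0.045, -0.0275, 0.02, 0, 0, 0, -1], [-0.03, -0.018, 0.02, 0, 0, 0, -1], [-0.01, -0.006, 0.02, 0, 0, 0, -1], [0, 0, 0.02, 0, 0, 0, -1]]}}

```text
clock: 4.92
position: [0.4684, -0.298, 0.0882]
ee_rot: [0.661, 0.75, 0.0, 0.0]
ft_force: [0.3, 0.8, -0.6]
grip_width: 0.391
```

Emit:
{"name": "move_arm", "arguments": {"deltas": [[0, 0, 0.025, 0, 0, 0, -1], [0, 0, 0.02, 0, 0, 0, -1], [0, 0, 0.005, 0, 0, 0, -1], [0, 0, 0, 0, 0, 0, -1]]}}

```text
clock: 5.42
position: [0.4687, -0.2974, 0.0386]
ee_rot: [0.661, 0.751, 0.0, 0.0]
ft_force: [-0.4, 0.2, 0.6]
grip_width: 0.396
```

```bash
python3 - <<'E'
from plan import *
grab('side','side4');crop('side4',320,90,460,230,4.2,'s4')
st()
E
```

```text
t 5.47 pos [ 0.4688 -0.2977  0.039 ] yaw 97.27 F [-0.2 -0.   1.5] g 0.393 j [ 0.91  0.42 -0.51  1.82  0.24  0.96  0.43] tilt [ 0.0009 -0.0005]
```

View pics/s4.png

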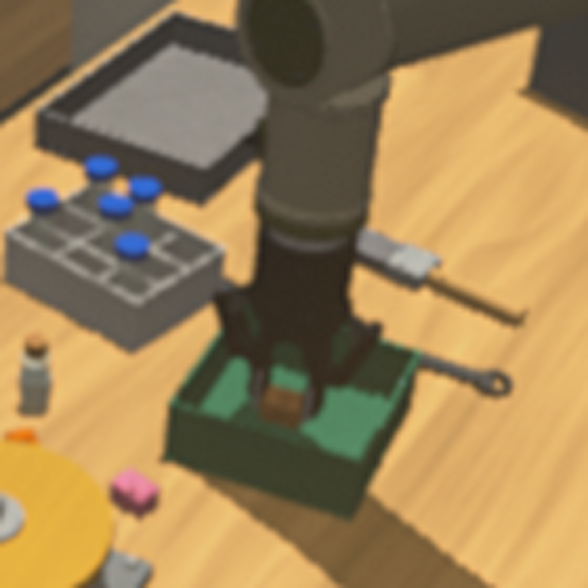

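Emit:
{"name": "move_arm", "arguments": {"deltas": [[0, 0, 0.01, 0, 0, 0, -1], [0, 0, 0.01, 0, 0, 0, -1], [0, 0, 0, 0, 0, 0, -1], [0, 0, 0, 0, 0, 0, 0.3], [0, 0, 0, 0, 0, 0, 0.3], [0, 0, -0.01, 0, 0, 0, 0.3], [0, 0, -0.03, 0, 0, 0, 0.4], [0, 0, -0.05, 0, 0, 0, 0.4], [0, 0, -0.05, 0, 0, 0, 0.4], [0, 0, -0.02, 0, 0, 0, 0.4]]}}

```text
clock: 6.72
position: [0.4695, -0.2981, 0.1826]
ee_rot: [0.661, 0.751, 0.0, 0.003]
ft_force: [0.2, -0.5, -0.3]
grip_width: 0.7
```

```bash
python3 - <<'E'
from plan import *
a=go((.560,.026,.15),80,8,0.4)
E
```

```text
t 6.72 pos [ 0.4695 -0.2981  0.1826] yaw 97.27 F [ 0.2 -0.5 -0.3] g 0.7 j [ 0.95  0.26 -0.54  1.69  0.14  1.23  0.5 ] tilt [ 0.0042 -0.0032]
[[0.0388, 0.0163, 0.004, 0.03, 0.02, 2.16, 0.4], [0.0394, 0.0149, 0.004, 0.03, 0.02, 2.16, 0.4], [0.0399, 0.0134, 0.004, 0.03, 0.02, 2.16, 0.4], [0.0404, 0.0119, 0.004, 0.03, 0.02, 2.16, 0.4], [0.0408, 0.0103, 0.004, 0.03, 0.02, 2.16, 0.4], [0.0411, 0.0088, 0.004, 0.03, 0.02, 2.16, 0.4], [0.0414, 0.0072, 0.004, 0.03, 0.02, 2.16, 0.4], [0.0417, 0.0057, 0.0041, 0.03, 0.02, 2.16, 0.4]]
```

Emit:
{"name": "move_arm", "arguments": {"deltas": [[0.025, 0.0105, 0.0, 0, 0, 1.5, 0.4], [0.053, 0.0205, 0.004, 0, 0, 2.5, 0.4], [0.053, 0.0185, 0.004, 0, 0, 2.5, 0.4], [0.053, 0.0155, 0.004, 0, 0, 2.5, 0.4], [0.053, 0.013, 0.004, 0, 0, 2.5, 0.4], [0.05, 0.0095, 0.004, 0, 0, 2.5, 0.4], [0.028, 0.0045, 0.006, 0, 0, 2, 0.4], [0.01, 0.0015, 0.006, 0, 0, 1.3, 0.4], [0, 0, 0.01, 0, 0, 0, 0.4], [0, 0, 0.02, 0, 0, 0, 0.4]]}}

```text
clock: 7.98
position: [0.5598, 0.0281, 0.1162]
ee_rot: [0.766, 0.642, 0.0, 0.001]
ft_force: [-0.3, 0.0, -0.1]
grip_width: 0.697
```

Emit:
{"name": "move_arm", "arguments": {"deltas": [[0, 0, 0, 0, 0, 0, 0.4]]}}

```text
clock: 8.1
position: [0.558, 0.0279, 0.1143]
ee_rot: [0.767, 0.642, -0.001, -0.001]
ft_force: [0.7, 0.2, 0.1]
grip_width: 0.701
```

```bash
python3 - <<'E'
from plan import *
grab('side','side5');crop('side5',250,120,430,260,4,'s5')
a=go((.560,.0265,.079),80,3,0.4)
E
```

```text
t 8.15 pos [0.5587 0.0282 0.1153] yaw 79.91 F [ 0.2 -0.1 -0.4] g 0.7 j [ 0.44  0.37 -0.68  1.75  0.25  1.12 -0.5 ] tilt [-0.0019 -0.0002]
[[-0.0005, 0.0005, 0.0121, -0.04, 0.01, -0.03, 0.4], [-0.0005, 0.0005, 0.0121, -0.04, 0.01, -0.03, 0.4], [-0.0005, 0.0005, 0.0121, -0.04, 0.01, -0.03, 0.4]]
```

View pics/s5.png

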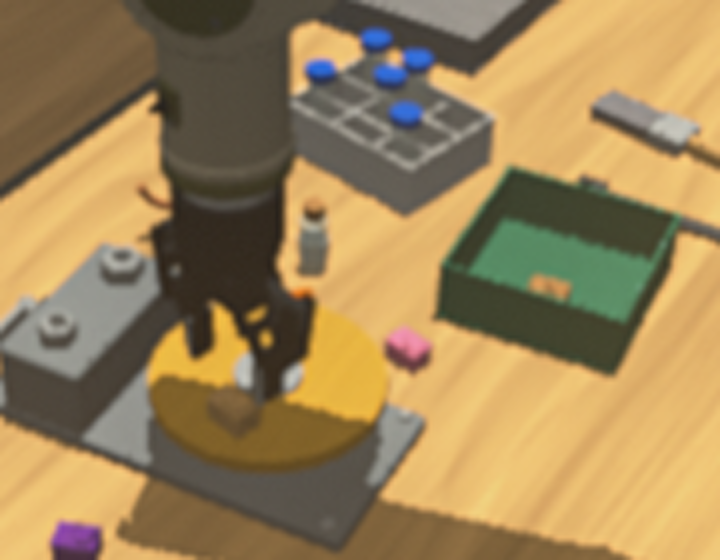

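Emit:
{"name": "move_arm", "arguments": {"deltas": [[-0.001, 0.001, 0.016, 0, 0, 0, 0.4], [0, 0, 0.014, 0, 0, 0, 0.4], [0, 0, 0.006, 0, 0, 0, 0.4], [0, 0, 0, 0, 0, 0, 0.4], [0, 0, 0, 0, 0, 0, -1], [0, 0, 0, 0, 0, 0, -1], [0, 0, 0, 0, 0, 0, -1], [0, 0, 0, 0, 0, 0, -1]]}}

```text
clock: 9.15
position: [0.5607, 0.028, 0.0809]
ee_rot: [0.766, 0.642, 0.0, 0.0]
ft_force: [-0.3, -0.1, 5.1]
grip_width: 0.388
```

```bash
python3 - <<'E'
from plan import *
a=go((.466,-.347,.12),97,10,-1)
E
```

```text
t 9.15 pos [0.5607 0.028  0.0809] yaw 79.95 F [-0.3 -0.1  5.1] g 0.388 j [ 0.43  0.41 -0.67  1.77  0.29  1.06 -0.52] tilt [ 0.0011 -0.0001]
[[-0.0386, -0.0028, -0.0039, 0.01, 0.0, -1.7, -1], [-0.0385, -0.0039, -0.0039, 0.01, 0.0, -1.7, -1], [-0.0383, -0.0051, -0.0039, 0.01, 0.0, -1.7, -1], [-0.0382, -0.0062, -0.0039, 0.01, 0.0, -1.7, -1], [-0.038, -0.0073, -0.0039, 0.01, 0.0, -1.7, -1], [-0.0377, -0.0085, -0.0039, 0.01, 0.0, -1.7, -1], [-0.0375, -0.0096, -0.0039, 0.01, 0.0, -1.7, -1], [-0.0372, -0.0107, -0.0039, 0.01, 0.0, -1.7, -1], [-0.0368, -0.0118, -0.0039, 0.01, 0.0, -1.7, -1], [-0.0365, -0.0129, -0.0039, 0.01, 0.0, -1.7, -1]]
```

Emit:
{"name": "move_arm", "arguments": {"deltas": [[0, 0, -0.02, 0, 0, 0, -1], [0, 0, -0.04, 0, 0, 0, -1], [0, 0, -0.04, 0, 0, 0, -1], [-0.02, -0.0015, -0.01, 0, 0, -0.9, -1], [-0.0386, -0.0033, 0, 0, 0, -1.7, -1], [-0.0385, -0.0045, 0, 0, 0, -1.7, -1], [-0.0383, -0.0056, 0, 0, 0, -1.7, -1], [-0.0382, -0.0067, 0, 0, 0, -1.7, -1], [-0.038, -0.0078, 0, 0, 0, -1.7, -1], [-0.0377, -0.009, 0, 0, 0, -1.7, -1]]}}

```text
clock: 10.4
position: [0.4985, -0.2182, 0.1915]
ee_rot: [0.7, 0.714, 0.0, 0.0]
ft_force: [-0.2, -0.0, 0.1]
grip_width: 0.384
```

Emit:
{"name": "move_arm", "arguments": {"deltas": [[-0.0375, -0.01, 0, 0, 0, -1.7, -1], [-0.037, -0.011, 0.01, 0, 0, -1.7, -1], [-0.03, -0.01, 0.02, 0, 0, -1.7, -1], [-0.016, -0.006, 0.025, 0, 0, -1.7, -1], [-0.005, -0.003, 0.03, 0, 0, -0.9, -1], [0, 0, 0.03, 0, 0, 0, -1], [0, 0, 0.02, 0, 0, 0, -1], [0, 0, 0, 0, 0, 0, -1]]}}

```text
clock: 11.4
position: [0.4656, -0.3444, 0.0547]
ee_rot: [0.651, 0.759, 0.0, -0.001]
ft_force: [-0.7, 0.2, 0.3]
grip_width: 0.386
```

```bash
python3 - <<'E'
from plan import *
grab('side','side6');crop('side6',320,90,460,230,4.2,'s6')
st()
E
```

```text
t 11.45 pos [ 0.4664 -0.3448  0.0559] yaw 98.77 F [ 0.2 -0.1  0.2] g 0.389 j [ 0.96  0.44 -0.49  1.75  0.24  1.01  0.53] tilt [0.0001 0.0001]
```

View pics/s6.png

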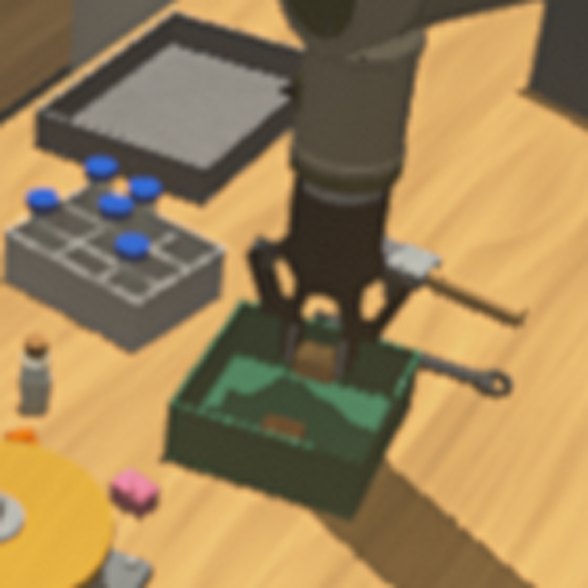

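Emit:
{"name": "move_arm", "arguments": {"deltas": [[0, 0, 0.018, 0, 0, 0, -1], [0, 0, 0.014, 0, 0, 0, -1], [0, 0, 0.004, 0, 0, 0, -1], [0, 0, 0, 0, 0, 0, 0.3], [0, 0, 0, 0, 0, 0, 0.3], [0, 0, -0.01, 0, 0, 0, 0.3], [0, 0, -0.03, 0, 0, 0, 0.3], [0, 0, -0.05, 0, 0, 0, 0.3], [0, 0, -0.05, 0, 0, 0, 0.3], [0, 0, -0.02, 0, 0, 0, 0.3]]}}

```text
clock: 12.7
position: [0.4674, -0.3455, 0.1839]
ee_rot: [0.651, 0.759, 0.0, 0.003]
ft_force: [0.5, 0.3, -1.1]
grip_width: 0.653
```

```bash
python3 - <<'E'
from plan import *
a=go((.565,.315,.17),170,17,0.3)
E
```

```text
t 12.7 pos [ 0.4674 -0.3455  0.1839] yaw 98.76 F [ 0.5  0.3 -1.1] g 0.653 j [ 0.99  0.31 -0.53  1.63  0.16  1.24  0.59] tilt [ 0.0043 -0.0036]
[[0.0375, 0.0116, 0.0007, 0.0, 0.02, -4.19, 0.3], [0.0366, 0.0143, 0.0007, 0.0, 0.02, -4.19, 0.3], [0.0354, 0.0169, 0.0007, 0.0, 0.02, -4.19, 0.3], [0.0341, 0.0195, 0.0007, 0.0, 0.02, -4.19, 0.3], [0.0326, 0.0219, 0.0007, 0.0, 0.02, -4.19, 0.3], [0.0309, 0.0242, 0.0008, 0.0, 0.02, -4.19, 0.3], [0.029, 0.0264, 0.0008, 0.0, 0.02, -4.19, 0.3], [0.027, 0.0285, 0.0008, 0.0, 0.02, -4.19, 0.3], [0.0249, 0.0304, 0.0008, 0.0, 0.02, -4.19, 0.3], [0.0226, 0.0321, 0.0008, 0.0, 0.02, -4.19, 0.3]]
[[0.0202, 0.0337, 0.0008, 0.0, 0.02, -4.19, 0.3], [0.0177, 0.0351, 0.0008, 0.0, 0.02, -4.19, 0.3], [0.0151, 0.0363, 0.0008, 0.0, 0.02, -4.19, 0.3], [0.0124, 0.0373, 0.0008, 0.0, 0.02, -4.19, 0.3], [0.0096, 0.0381, 0.0008, 0.0, 0.02, -4.19, 0.3], [0.0068, 0.0387, 0.0008, 0.0, 0.02, -4.19, 0.3], [0.004, 0.0391, 0.0008, 0.0, 0.02, -4.19, 0.3]]
```

Emit:
{"name": "move_arm", "arguments": {"deltas": [[0.037, 0.0115, 0, 0, 0, -4.2, 0.3], [0.0365, 0.014, 0, 0, 0, -4.2, 0.3], [0.0355, 0.017, 0, 0, 0, -4.2, 0.3], [0.034, 0.0195, 0, 0, 0, -4.2, 0.3], [0.0325, 0.022, 0, 0, 0, -4.2, 0.3], [0.031, 0.024, 0, 0, 0, -4.2, 0.3], [0.029, 0.0265, 0, 0, 0, -4.2, 0.3], [0.027, 0.0285, 0, 0, 0, -4.2, 0.3], [0.025, 0.0305, 0, 0, 0, -4.2, 0.3], [0.0225, 0.032, 0, 0, 0, -4.2, 0.3]]}}

```text
clock: 13.95
position: [0.5229, 0.0453, 0.1796]
ee_rot: [0.334, 0.943, -0.0, 0.0]
ft_force: [-0.0, -0.1, -0.9]
grip_width: 0.652
```

Emit:
{"name": "move_arm", "arguments": {"deltas": [[0.02, 0.0335, 0, 0, 0, -4.2, 0.3], [0.0175, 0.035, 0, 0, 0, -4.2, 0.3], [0.015, 0.0365, 0, 0, 0, -4.2, 0.3], [0.0125, 0.0375, 0, 0, 0, -4.2, 0.3], [0.0095, 0.038, 0.005, 0, 0, -4.2, 0.3], [0.005, 0.025, 0.005, 0, 0, -4.1, 0.3], [0.0025, 0.012, 0.005, 0, 0, -4, 0.3], [0, 0, 0.005, 0, 0, 0, 0.3], [0, 0, 0, 0, 0, 0, 0.3]]}}

```text
clock: 15.08
position: [0.5551, 0.2742, 0.159]
ee_rot: [0.089, 0.996, -0.0, -0.0]
ft_force: [0.7, -0.7, 0.6]
grip_width: 0.653
```

```bash
python3 - <<'E'
from plan import *
grab('side','side7');crop('side7',190,210,330,350,4.2,'s7');crop('side7',340,120,440,230,5,'s7b')
a=go((.565,.3155,.10),170,4,0.3)
E
```

```text
t 15.12 pos [0.5554 0.2739 0.1593] yaw 169.75 F [ 0.9 -0.5  0.1] g 0.646 j [ 0.16  0.54 -0.94  1.53  0.45  1.3   0.56] tilt [-0.     -0.0007]
[[-0.0005, 0.0107, 0.0148, -0.01, 0.0, -0.06, 0.3], [-0.0005, 0.0107, 0.0148, -0.01, 0.0, -0.06, 0.3], [-0.0005, 0.0107, 0.0148, -0.01, 0.0, -0.06, 0.3], [-0.0006, 0.0107, 0.0148, -0.01, 0.0, -0.06, 0.3]]
```

View pics/s7.png

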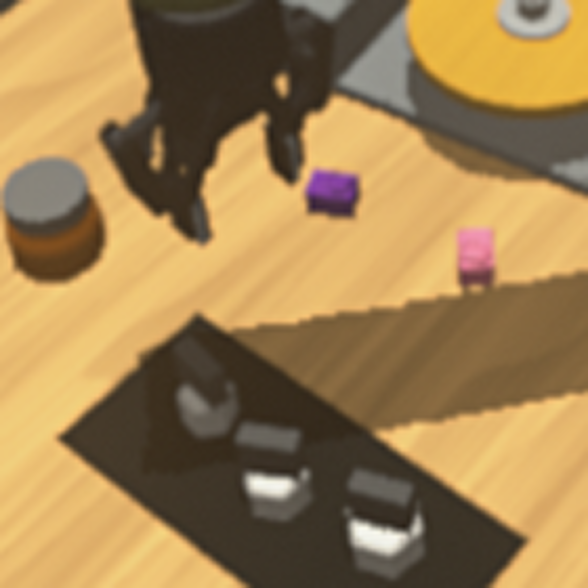

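View pics/s7b.png

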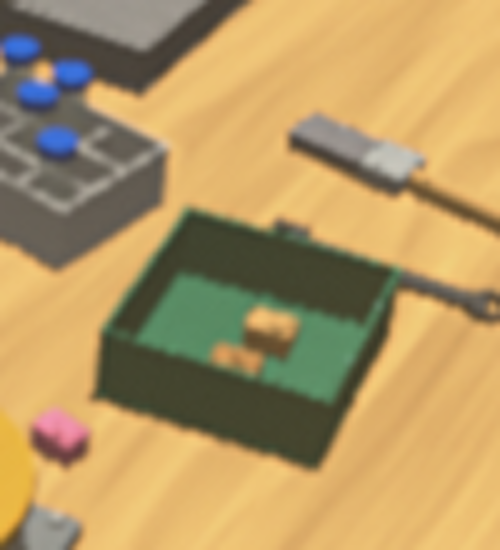

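Emit:
{"name": "move_arm", "arguments": {"deltas": [[0, 0.015, 0.012, 0, 0, 0, 0.3], [0, 0.018, 0.012, 0, 0, 0, 0.3], [-0.002, 0.008, 0.02, 0, 0, 0, 0.3], [0, 0.0015, 0.015, 0, 0, 0, 0.3], [0, 0, 0.005, 0, 0, 0, 0.3], [0, 0, 0, 0, 0, 0, 0.3]]}}

```text
clock: 15.88
position: [0.5649, 0.3155, 0.095]
ee_rot: [0.089, 0.996, -0.0, -0.0]
ft_force: [0.2, -0.4, 0.7]
grip_width: 0.653
```

```bash
python3 - <<'E'
from plan import *
grab('side','side8');crop('side8',190,210,330,350,4.2,'s8')
a=go((.565,.3155,.036),170,4,0.3)
E
```

```text
t 15.93 pos [0.5651 0.3157 0.0956] yaw 169.82 F [ 0.1 -0.6 -0.5] g 0.645 j [ 0.05  0.65 -0.89  1.51  0.53  1.23  0.47] tilt [ 0.0005 -0.    ]
[[0.0, -0.0001, 0.0149, 0.0, 0.01, -0.05, 0.3], [0.0, -0.0001, 0.0149, 0.0, 0.01, -0.05, 0.3], [0.0, -0.0001, 0.0149, 0.0, 0.01, -0.05, 0.3], [0.0, -0.0001, 0.0149, 0.0, 0.01, -0.05, 0.3]]
```

View pics/s8.png

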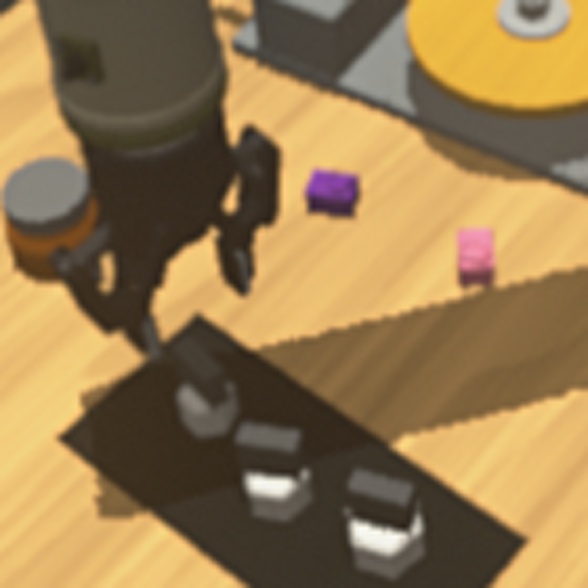

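Emit:
{"name": "move_arm", "arguments": {"deltas": [[0, 0, 0.02, 0, 0, 0, 0.3], [0, 0, 0.02, 0, 0, 0, 0.3], [0, 0, 0.014, 0, 0, 0, 0.2], [0, 0, 0.005, 0, 0, 0, 0], [0, 0, 0, 0, 0, 0, -0.3], [0, 0, 0, 0, 0, 0, -0.5], [0, 0, 0, 0, 0, 0, -1], [0, 0, 0, 0, 0, 0, -1], [0, 0, 0, 0, 0, 0, -1]], "force": 40}}

```text
clock: 17.05
position: [0.565, 0.3163, 0.0368]
ee_rot: [0.088, 0.996, 0.0, 0.0]
ft_force: [-0.7, -0.0, 3.0]
grip_width: 0.156
```

```bash
python3 - <<'E'
from plan import *
grab('side','side9');crop('side9',190,250,310,370,5,'s9')
st()
E
```

```text
t 17.1 pos [0.565  0.3164 0.0368] yaw 169.86 F [-0.6  0.6  4.5] g 0.156 j [ 0.03  0.72 -0.86  1.56  0.58  1.14  0.44] tilt [0.0007 0.0004]
```

View pics/s9.png

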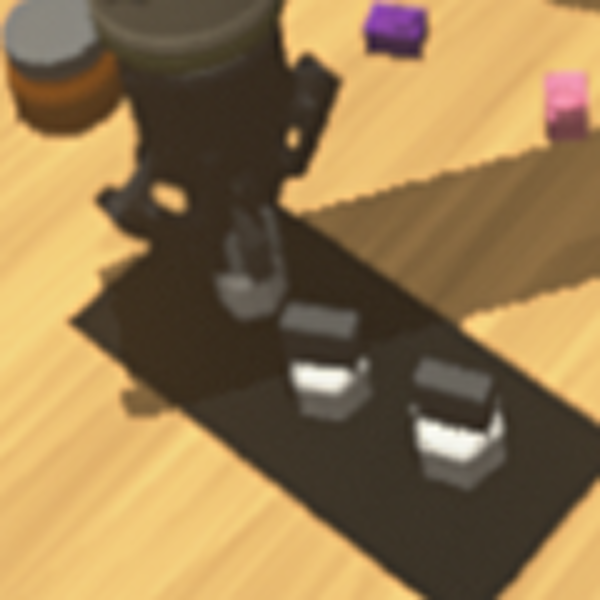

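```bash
python3 - <<'E'
from plan import *
a=go((.565,.3164,.17),170,3,-1)
go((.5661,-.0273,.17),164,8,-1,*a)
E
```

```text
t 17.1 pos [0.565  0.3164 0.0368] yaw 169.86 F [-0.6  0.6  4.5] g 0.156 j [ 0.03  0.72 -0.86  1.56  0.58  1.14  0.44] tilt [0.0007 0.0004]
[[-0.0, 0.0, -0.0444, 0.01, 0.01, -0.05, -1], [-0.0, 0.0, -0.0444, 0.01, 0.01, -0.05, -1], [0.0, 0.0, -0.0444, 0.01, 0.01, -0.05, -1]]
t 17.1 pos [0.565  0.3164 0.0368] yaw 169.86 F [-0.6  0.6  4.5] g 0.156 j [ 0.03  0.72 -0.86  1.56  0.58  1.14  0.44] tilt [0.0007 0.0004]
[[-0.0076, -0.0423, 0.0, 0.0, 0.0, 0.75, -1], [-0.0081, -0.0422, 0.0, 0.0, 0.0, 0.75, -1], [-0.0087, -0.0421, 0.0, 0.0, 0.0, 0.75, -1], [-0.0093, -0.042, 0.0, 0.0, 0.0, 0.75, -1], [-0.0098, -0.0418, 0.0, 0.0, 0.0, 0.75, -1], [-0.0103, -0.0417, 0.0, 0.0, 0.0, 0.75, -1], [-0.0109, -0.0416, 0.0, 0.0, 0.0, 0.75, -1], [-0.0114, -0.0414, 0.0, 0.0, 0.0, 0.75, -1]]
```

Emit:
{"name": "move_arm", "arguments": {"deltas": [[0, 0, -0.02, 0, 0, 0, -1], [0, 0, -0.04, 0, 0, 0, -1], [0, 0, -0.04, 0, 0, 0, -1], [-0.0035, -0.02, -0.033, 0, 0, 0.4, -1], [-0.0078, -0.0423, 0, 0, 0, 0.75, -1], [-0.0083, -0.0422, 0, 0, 0, 0.75, -1], [-0.0089, -0.0421, 0, 0, 0, 0.75, -1], [-0.0095, -0.042, 0, 0, 0, 0.75, -1], [-0.01, -0.0418, 0, 0, 0, 0.75, -1], [-0.0105, -0.0417, 0, 0, 0, 0.75, -1]], "force": 60}}

```text
clock: 18.35
position: [0.564, 0.0364, 0.1704]
ee_rot: [0.131, 0.991, -0.0, 0.0]
ft_force: [1.3, -0.4, -0.7]
grip_width: 0.154
```

Emit:
{"name": "move_arm", "arguments": {"deltas": [[-0.01, -0.0385, 0, 0, 0, 0.7, -1], [-0.006, -0.022, 0, 0, 0, 0.3, -1], [-0.0015, -0.006, 0, 0, 0, 0, -1], [0, 0, 0, 0, 0, 0, -1], [0, 0, 0, 0, 0, 0, -1]]}}

```text
clock: 18.98
position: [0.5634, -0.0294, 0.1696]
ee_rot: [0.138, 0.99, 0.0, 0.0]
ft_force: [0.6, 0.4, -0.8]
grip_width: 0.152
```

```bash
python3 - <<'E'
from plan import *
grab('side','side10');crop('side10',270,130,380,240,5,'s10');grab('top','top10')
crop('top10',240,150,350,260,5.3,'t10');
st()
E
```

```text
t 19.07 pos [ 0.5634 -0.0297  0.1694] yaw 164.07 F [ 0.4 -0.4 -2.1] g 0.15 j [ 0.72  0.38 -0.92  1.67  0.32  1.25  1.03] tilt [0.0001 0.0002]
```

View pics/s10.png

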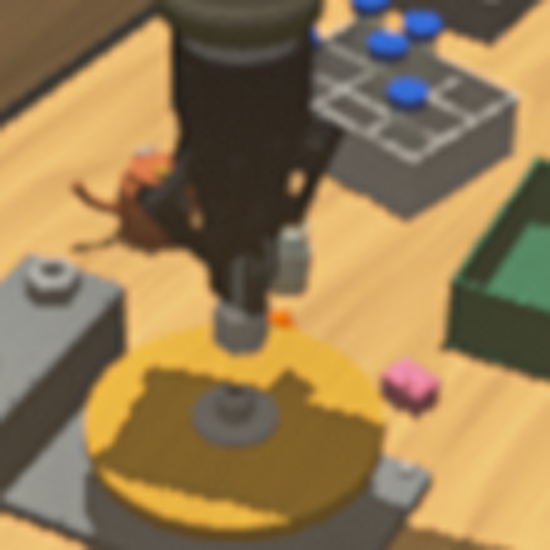

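View pics/t10.png

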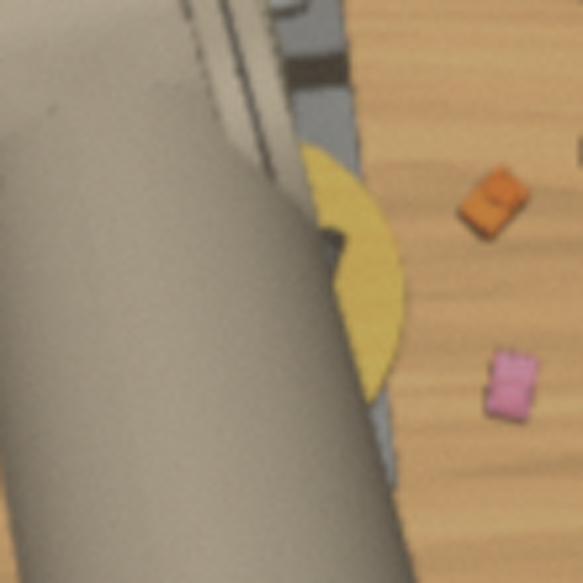

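Emit:
{"name": "move_arm", "arguments": {"deltas": [[-0.001, 0.0015, 0.015, 0, 0, 0, -1], [-0.0009, 0.0015, 0.012, 0, 0, 0, -1], [0, 0, 0.004, 0, 0, 0, -1], [0, 0, 0, 0, 0, 0, -1], [0, 0, 0, 0, 0, 0, -1]]}}

```text
clock: 19.7
position: [0.5663, -0.0287, 0.1386]
ee_rot: [0.14, 0.99, 0.0, 0.0]
ft_force: [0.0, -0.5, -1.0]
grip_width: 0.151
```

```bash
python3 - <<'E'
from fit2 import *
from plan import *
o,R=st(); p,d,c=grab('side','side11'); x,y,z=o['position']; zm=z-.0338
s=12;u0,v0,u1,v1=295,180,340,225
I=cv2.resize(p[v0:v1,u0:u1,::-1],None,fx=s,fy=s,interpolation=cv2.INTER_CUBIC); J=I.copy()
for zz in(zm,zm+.028):
    q=(proj(c,hexa(x,y,zz,.029,np.radians(164)))-[u0,v0]+.5)*s-.5; cv2.polylines(J,[np.round(q).astype(int)],True,(0,0,255) if zz==zm else (0,255,0),1)
t=np.arange(0,6.3,.1); q=(proj(c,np.c_[.5661+.026*np.cos(t),-.0273+.026*np.sin(t),0*t+.078])-[u0,v0]+.5)*s-.5; cv2.polylines(J,[np.round(q).astype(int)],True,(255,255,0),1)
cv2.imwrite('pics/o11a.png',I);cv2.imwrite('pics/o11b.png',J)
E
```

```text
t 19.7 pos [ 0.5663 -0.0287  0.1386] yaw 163.95 F [ 0.  -0.5 -1. ] g 0.151 j [ 0.7   0.42 -0.9   1.7   0.35  1.2   1.01] tilt [ 0.0005 -0.0001]
```

View pics/o11a.png

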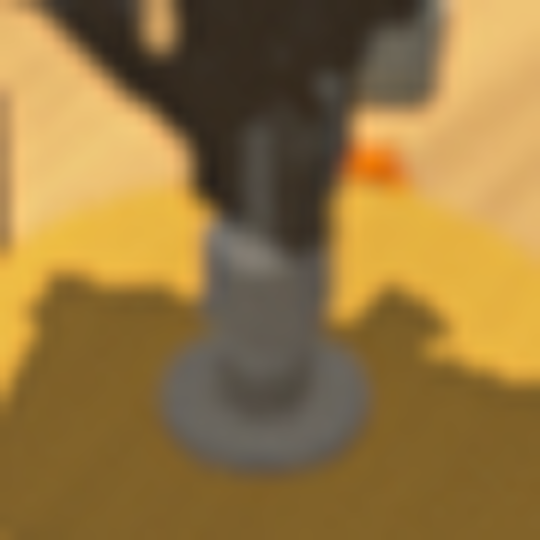

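View pics/o11b.png

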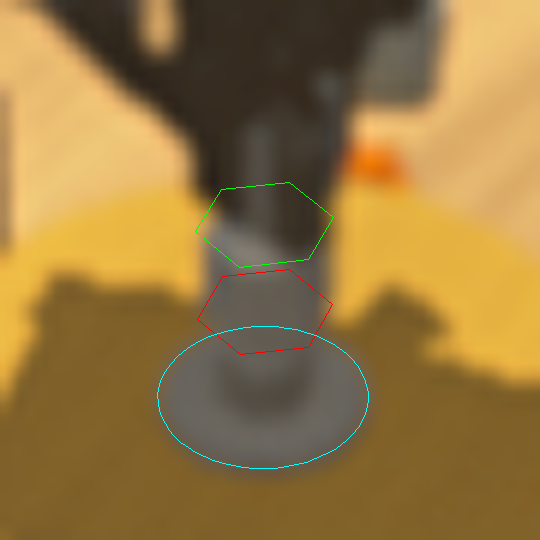

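Emit:
{"name": "move_arm", "arguments": {"deltas": [[0.0002, 0.001, 0, 0, 0, 0, -1], [0, 0, 0.003, 0, 0, 0, -1], [0, 0, 0.003, 0, 0, 0, -1], [0, 0, 0.002, 0, 0, 0, -1], [0, 0, 0, 0, 0, 0, -1]]}}

```text
clock: 20.38
position: [0.5661, -0.0277, 0.1301]
ee_rot: [0.14, 0.99, -0.0, -0.0]
ft_force: [-0.0, -0.2, -1.4]
grip_width: 0.151
```

Emit:
{"name": "move_arm", "arguments": {"deltas": [[0, 0, 0.001, 0, 0, 0, -1], [0, 0, 0.001, 0, 0, 0, -1], [0, 0, 0.001, 0, 0, 0, -1], [0, 0, 0, 0, 0, 0, -1]]}}

```text
clock: 20.88
position: [0.5662, -0.0277, 0.1272]
ee_rot: [0.14, 0.99, -0.0, -0.0]
ft_force: [0.5, -0.5, -2.0]
grip_width: 0.152
```

Emit:
{"name": "move_arm", "arguments": {"deltas": [[0, 0, 0.0015, 0, 0, 0, -1], [0, 0, 0.0015, 0, 0, 0, -1], [0, 0, 0.001, 0, 0, 0, -1], [0, 0, 0, 0, 0, 0, -1]]}}

```text
clock: 21.38
position: [0.5661, -0.0276, 0.1232]
ee_rot: [0.139, 0.99, -0.0, -0.0]
ft_force: [0.4, 0.4, -1.2]
grip_width: 0.154
```

```bash
python3 - <<'E'
from plan import *
print(st()[0]['torque'].round(2))
E
```

```text
t 21.38 pos [ 0.5661 -0.0276  0.1232] yaw 163.96 F [ 0.4  0.4 -1.2] g 0.154 j [ 0.69  0.44 -0.89  1.71  0.36  1.17  0.99] tilt [-0.0001  0.    ]
[ 0.04 -0.03 -0.02]
```

Emit:
{"name": "move_arm", "arguments": {"deltas": [[0, 0, 0.002, 0, 0, 0, -1], [0, 0, 0.002, 0, 0, 0, -1], [0, 0, 0.002, 0, 0, 0, -1], [0, 0, 0.002, 0, 0, 0, -1], [0, 0, 0.001, 0, 0, 0, -1], [0, 0, 0.001, 0, 0, 0, -1], [0, 0, 0, 0, 0, 0, -1]]}}

```text
clock: 22.25
position: [0.5662, -0.0277, 0.1132]
ee_rot: [0.14, 0.99, -0.0, -0.0]
ft_force: [0.6, 0.8, -1.9]
grip_width: 0.151
```

Emit:
{"name": "move_arm", "arguments": {"deltas": [[0, 0, 0.001, 0, 0, 0, -1], [0, 0, 0.001, 0, 0, 0, -1], [0, 0, 0, 0, 0, 0, -1]]}}

```text
clock: 22.62
position: [0.5663, -0.0276, 0.1118]
ee_rot: [0.14, 0.99, -0.0, 0.0]
ft_force: [-1.9, 0.9, 5.3]
grip_width: 0.151
```

```bash
python3 - <<'E'
from plan import *
st();grab('side','side12');crop('side12',285,160,350,230,8,'s12')
E
```

```text
t 22.62 pos [ 0.5663 -0.0276  0.1118] yaw 163.96 F [-1.9  0.9  5.3] g 0.151 j [ 0.69  0.45 -0.89  1.72  0.38  1.15  0.98] tilt [ 0.0003 -0.0004]
```

View pics/s12.png

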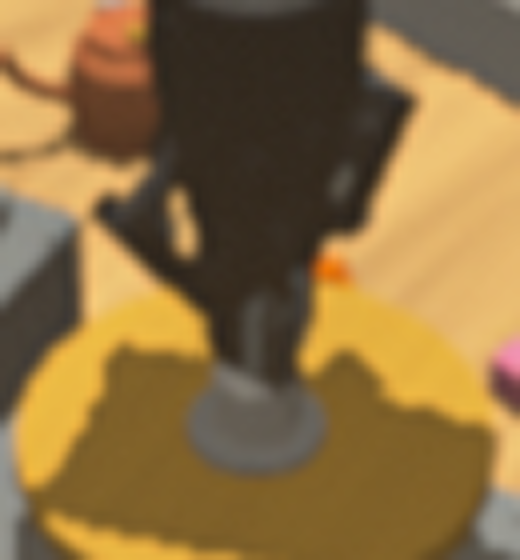

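Emit:
{"name": "move_arm", "arguments": {"deltas": [[0, 0, 0.0005, 0, 0, 0, -1], [0, 0, 0, 0, 0, 0, -1], [0, 0, 0, 0, 0, 0, -1]]}}

```text
clock: 23.05
position: [0.5664, -0.0276, 0.1118]
ee_rot: [0.14, 0.99, -0.0, 0.0]
ft_force: [-4.0, 0.8, 11.0]
grip_width: 0.151
```

```bash
python3 - <<'E'
from plan import *
st();grab('side','side13');grab('top','top13')
E
```

```text
t 23.05 pos [ 0.5664 -0.0276  0.1118] yaw 163.96 F [-4.   0.8 11. ] g 0.151 j [ 0.69  0.45 -0.89  1.72  0.38  1.15  0.98] tilt [ 0.0004 -0.0006]
```

View pics/side13.png

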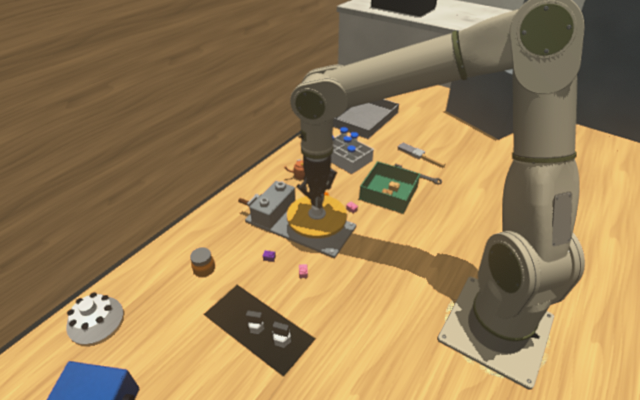

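View pics/top13.png

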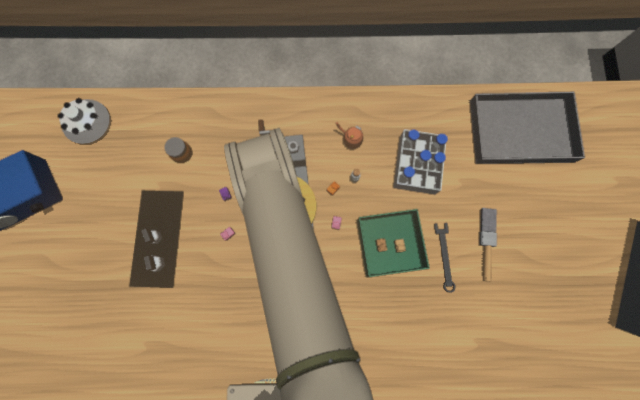

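Both offcuts are in the bin, at top-view pixels (381,245) and (400,245). The other two sockets stand on the mat at (150,236) and (153,263). Pressing down further no longer lowers the tool: it stays at z 0.1118 with 11 N pushing back, so the socket is fully seated.

```bash
python3 -c "
from workcell import manip
print(manip.hand_in())"
```

```text
the job is handed in; nothing more can be done
None
```

The job is done and handed in at about 23 s of the 64 s allowed. The cork and then the wood went into the green bin. The smallest socket (for the 20 mm nut) is seated on the hub nut, still held by its adapter with the gripper closed.

**Which socket:** Fitting the nut's outline in the top picture gave 20 mm for the hub nut. It is visibly the smallest of the three nuts. The side-camera fit disagreed, favouring 30 mm, but it matched the picture badly because the offcut was in view, so I went with the top view. I did not twist the socket to test how snug it is.

**Last checks:**
- **Seating:** the socket slid on without resistance and stopped at the computed seated height. A further 0.5 mm push did not lower it and gave 11 N upward.
- **Grip:** the opening reads about 13 mm, against an adapter thickness of 14 mm.
- **Scene:** the final pictures show both offcuts in the bin and the other two sockets upright on the mat. The bystanders and look-alikes in view have not moved. The arm hides part of the turntable in the top view.

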